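Clear the arbor and grease its bearing

TASK

Clear the two wooden offcuts off the base board of the belt arbor into the scrap box. Then take the push-type grease gun from its block, press its coupler squarely onto the bare, tilted grease nipple of the arbor's bearing (the other nipple wears its dust cap) until it snaps on, and keep pushing so that the barrel goes down over most of its stroke against the pump spring; finish while holding it pressed there. Leave the other things on the bench where they are.

Things in the scene. Friction and masses are not known exactly. Their poses are not given: they have to be found in the camera images.
- arbor: belt arbor on the bench, fixed: wooden base board 230 (x) x 260 (y) x 22 mm, origin under its centre; shaft along y at x = +45 mm, 58 mm above the bench; pulley of 38 mm radius in the middle; grey pillow-block bearings at y = +75 and -75 mm, 93 mm high. Before the bearings (x = -115 to -20 mm) the board is a free ledge where the offcuts lie.
- nipple: bare steel grease nipple, fixed on one of the two bearings (either side). Origin at the middle of its tip; z along its axis, out of the bearing, 30 degrees off vertical, leaning to the arbor's -x over the ledge. Ball head 12 mm wide, neck 7 mm, 22.5 mm from tip to its hexagon (19 mm wide). The other bearing's nipple is hidden under a black rubber dust cap.
- block_centre (a point): centre of the offcut block, a wooden block 55 (x) x 60 (y) x 30 (z) mm, lying flat on the board's ledge, loose, about 0.07 kg
- stub_centre (a point): centre of the waste stub, a turned wooden stub 36 mm high standing on the ledge, 44 mm in diameter over the lower 16 mm and 35 mm in diameter over the upper 17 mm, loose, about 0.05 kg
- scrap_box: open plywood scrap box, 150 x 150 x 75 mm with walls and floor 8 mm thick, wooden battens outside its two x sides. Origin at the centre of its underside. Fixed.
- gun: push-type grease gun, bare metal, 0.35 kg, hanging nozzle down in a bored dark wooden block (90 x 90 x 72 mm, through hole 32 mm). Origin under its barrel, on the block's top; z up to the butt. Barrel z = 0 to 58 mm (34 to 44 mm wide), hand flange 50 mm wide to 66, round black ribbed grip neck 28 mm wide to 116, butt cap 36 mm wide to 128. Nozzle and coupler reach 55 mm below the origin.
- gun_grip (a point): middle of the gun's grip neck, on its axis, 92 mm above the gun's origin; the top of the hand flange is 26 mm below this point, and fingers that slip while pushing come to bear on it
- gun_nozzle (a joint): how far the nozzle is pushed into the barrel against the pump spring: 0 as it hangs, 0.018 m at the end of its stroke. The spring yields at 11 N and rises 0.4 N per mm to 18 N; the coupler snaps onto the nipple at 5 to 8 N, so it snaps on first, and comes off at about as much.
- coupler_seat (a point): seat inside the coupler at the nozzle's end, on the gun's axis (z up the gun), 127 mm below gun_grip while the nozzle is out. The coupler's flared mouth (18 mm wide, 25 mm outside) is 20 mm below it. Spring jaws 13 mm below the seat close behind the nipple's head just before its tip meets the seat; then this point and the nipple's origin coincide. It swivels up to 6 degrees on a centring spring.
- oil_can: small dark green oil can with a spout, 140 mm high, standing upright at the back, bystander. Origin at its underside.
- sanding_block: sanding block, 65 x 110 x 34 mm, bystander. Origin at its underside.
- wax_tin: round flat tin, 70 mm in diameter, 29 mm high, at the back, bystander. Origin at its underside.
- goblet: turned wooden goblet, 118 mm high, 61 mm in diameter, near the bench's front edge, bystander. Origin at its underside.

How it is judged:
On the way, in this order (a step that is already met when the one before it is completed fails the run):
1. both offcuts lie in the scrap box (x of block_centre in the frame of scrap_box between -0.067 and 0.067 m and y of block_centre in the frame of scrap_box between -0.067 and 0.067 m and z of each of block_centre, stub_centre in the frame of scrap_box below 0.075 m and x of stub_centre in the frame of scrap_box between -0.067 and 0.067 m and y of stub_centre in the frame of scrap_box between -0.067 and 0.067 m), for 0.2 s.
2. the coupler has snapped squarely onto the bare nipple (distance between coupler_seat and nipple below 0.0035 m and angle between the z axis of coupler_seat and the z axis of nipple, either way round below 0.14 rad), for 0.05 s.
At the end, for the whole second after the job is handed in: Still held: coupler snapped on the bare nipple (seat within 3.5 mm of the tip, axes within 8 degrees), nozzle pushed in by more than 10 of its 18 mm, gun pressing on the nipple with over 8 N, fingers on the gun, both offcuts inside the scrap box (all of step 1 and all of step 2 and value of joint gun_nozzle above 0.01 m and contact force between gun and nipple above 8 N and contact force between the fingers and gun above 2 N); the arm keeps its last pose, push and grip.
It fails at once if a bystander is pushed or knocked more than 4 cm away (distance of any of oil_can, sanding_block, wax_tin, goblet from where it was at the start of the episode above 0.04 m).
It fails at once if the oil can or the goblet is tipped over (angle between any of oil_can, goblet's own z axis and vertical above 0.6 rad).
It also fails if it takes over 72 s, if anything falls off the work surface, if the arm or the gripper's body presses on something with over 40 N, if the wrist force passes 120 N, or if a joint passes its speed limit or range.

ROBOT

A 7-joint arm with a two-finger parallel gripper is mounted at the origin on a cart in front of the work surface, level with it; the furniture and walls round the work are solid. World frame = base frame: x ahead of the robot, y to its left, z up, the work surface at z = 0. Lengths are in m, angles in rad, forces in N, time in s.
With the tool pointing down it reaches from about 0.4 to 0.875 m from the base axis. Payload 19.3 kg.
Tool frame: the origin (TCP) lies at the very end of the fingers, on their centre line; the grasp point (between the pads) lies 19 mm behind it; z points along the fingers, y is the direction in which the jaws open and shut (so a half turn about z gives the same grasp; the last joint's range is limited). The gripper opens to 85 mm and grips with 20 to 120 N. Pads are 22 mm wide; open, the fingers measure 114 mm over their backs; the gripper's body (76 mm by 85 mm) begins 54 mm behind the grasp point. The pads swing forward as they close: fully open they stand 13 mm farther back than shut.
Start: joints at [1.198, 0.521, -0.036, 1.599, 0.021, 1.021, -0.113], TCP at [0.186, -0.597, 0.231] pointing down, gripper open.
Joint ranges: [-2.91, 2.91], [-0.3, 2.13], [-1.5, 1.42], [0.17, 2.43], [-1.26, 4.41], [0.16, 1.93], [-2.52, 2.52]. Speed limits (rad/s): [1.89, 1.89, 2.39, 2.39, 3.01, 3.01, 3.01].

INTERFACE

Orientations are given as [roll, pitch, yaw] about the fixed x, y, z axes, in that order (R = Rz(yaw) Ry(pitch) Rx(roll)).
In Python, from workcell import bot gives the robot as it stands. The module is installed in compiled form; this text tells all that it offers.
- The arm moves only by the shell command python3 -m inch 'ROWS' [FORCE]. ROWS is JSON, a list of rows, each an object of numbers: "dx", "dy", "dz": the shift along the tool's x, y, z in mm; "rx", "ry", "rz": the turn, a rotation vector about the tool's x, y, z in rad; "hand": the closure, from -1 (fully open) to 1 (shut), so that 0 is half open. In form: [{"dx": .., "dy": .., "dz": .., "rx": .., "ry": .., "rz": .., "hand": ..}, ...]. A call has 1 to 10 rows; each row shifts and turns the commanded pose from where the row before left it, along the tool's axes as they then stand; what a row does not reach is not made up. A row lasts 1/10 s, in which the tool goes at most 50 mm and 8.59 degrees, less where a joint would pass 70% of its speed; a pose out of reach is approached as far as the arm can. A call with a gripper value outside its range is refused whole. The fingers move at their own pace and stop on an object; FORCE is the grip in N (left out, the last holds). Time passes only in rows, so rows that do not move let the fingers close. It gives the time, the measured TCP pose, the force and the opening at its end, in the units of the state.
- bot.observe(): the state, without advancing time (a new reading comes with each control period).
- bot.grab_frame(name): name is "scene" or "top" or "wrist"; returns (picture, depth): 384x512x3 uint8, red, green, blue; 384x512 float32, m along the optical axis (not along the pixel's ray), 0 where there is no reading.
- bot.get_calibration(name): a dict with "vertical_fov" (degrees; the focal length in pixels is half the picture's height over the tangent of half this angle, whatever the lens; pixels are square), "cx", "cy" (the principal point, pixels), "k1" (the pictures are not rectified: a ray, as slopes to the right and down, at radius r is drawn at 1 + k1 r^2 times it, then the intrinsics apply), "origin" and "orientation" of the camera in the world. Camera axes: x right, y down, z forward; pixel columns grow to the right and rows downward; lengths in m; the calibration is good to about 2 mm. A picture is of the moment at which its call begins: read the wrist's pose just before it. get_calibration takes no time and is no camera call; for the wrist camera it gives the pose at the moment of the call.
- bot.job_done(): hands the job in, once; it reports no verdict.
Trained networks look in the newest picture that a camera, given by its name, has taken for a name from the list of things; names that differ only in an ending like _2 or _b are one class to them, and where a whole thing is asked for, a point or a joint stands for the part that bears it (a point fixed in the world has none). Each returns a list of dicts, best first, with "score" (0 to 1); they miss things now and then, are a little off and sometimes report something else, mostly with a low value. They report only what shows in the picture. A call takes as long as a camera call.
- bot.trace(camera, target): "region" (384x512 bool, what is visible of it) and "box" ([left, top, right, bottom] in pixels, round what is visible of it).
- bot.tip_of(camera, target): "centre" ([row, column] in pixels: a listed point, or the origin of a listed thing).
The state is a dict: "clock": time; "qpos": joint angles; "qd": joint speeds; "joint_efforts": joint torques, N m; "position": TCP position; "tool_rot": TCP orientation; "force": force on the tool from outside, world axes, zero at the start; "moment": the same for the moment, N m; "grip_width": finger opening in m.
Only numpy, scipy, OpenCV 4.12 (cv2) and the standard library are available. Lean on these libraries where they do the work, as an engineer would, in place of code of your own. Each camera call takes 0.05 s, during which the arm holds its last target.

## Working session

There is one attempt and no reset: what is moved stays moved. The work goes in short steps, Python scripts to look and compute and a shell command to move; the robot and the scene stay as the last step left them, time stands still between calls to the robot, and variables do not carry over. Pictures are saved under pics/ and viewed, and the job is handed in when it is done.

```bash
mkdir -p pics; ls
cat > h.py <<'E'
import numpy as np, cv2
from workcell import bot
from scipy.spatial.transform import Rotation as R
def cam(name):
    c=bot.get_calibration(name)
    f=192/np.tan(np.radians(c["vertical_fov"])/2)
    o=np.array(c["origin"]); q=c["orientation"]
    Rm=R.from_euler('xyz',q).as_matrix()
    return c,f,o,Rm
def pts(name,rows,cols,depth,C=None):
    c,f,o,Rm=C or cam(name)
    K=np.array([[f,0,c["cx"]],[0,f,c["cy"]],[0,0,1]])
    p=np.stack([np.asarray(cols,float),np.asarray(rows,float)],-1).reshape(-1,1,2)
    s=cv2.undistortPoints(p,K,np.array([c["k1"],0,0,0.])).reshape(-1,2)
    d=np.asarray(depth,float).reshape(-1)
    return (np.c_[s,np.ones(len(s))]*d[:,None])@Rm.T+o
def ray(name,r,c_,C=None):
    C=C or cam(name)
    p=pts(name,[r],[c_],[1.0],C)[0]; return C[2],p-C[2]
def proj(name,P,C=None):
    c,f,o,Rm=C or cam(name)
    q=(np.atleast_2d(P)-o)@Rm
    s=q[:,:2]/q[:,2:]; r2=(s**2).sum(1,keepdims=True); s=s*(1+c["k1"]*r2)
    return s*f+[c["cx"],c["cy"]]
def save(img,n): cv2.imwrite("pics/"+n,cv2.cvtColor(img,cv2.COLOR_RGB2BGR))
E
python3 - <<'E'
from h import *
s=bot.observe(); print(s)
for n in ["scene","top","wrist"]:
    C=cam(n); print(n,C[0])
    im,d=bot.grab_frame(n); save(im,n+"0.png"); np.savez("f_"+n,im=im,d=d)
E
```

```text
pics
{'clock': 0.0, 'qpos': array([ 1.19780741,  0.52201079, -0.03634328,  1.59999877,  0.02116092,
        1.02109159, -0.11279616]), 'qd': array([ 0.00127785,  0.00100208,  0.00089799,  0.00111338, -0.00088793,
       -0.00115976, -0.00117265]), 'joint_efforts': array([-1.02015381e-04, -9.27101827e+01,  1.97971009e+00, -3.69929659e+01,
        1.79428642e-02,  8.29937373e-03,  2.19975999e-05]), 'position': array([ 0.18624925, -0.59625369,  0.23073086]), 'tool_rot': array([-3.14046769e+00,  3.89113324e-05,  3.02775971e-01]), 'force': array([0.23357614, 0.33632102, 0.38897804]), 'moment': array([ 0.02496511,  0.03473484, -0.03419614]), 'grip_width': 0.08551437503171123}
scene {'vertical_fov': 56.017007670078044, 'cx': 258.8333043106924, 'cy': 191.85241569253125, 'k1': -0.1108532355428318, 'origin': array([-0.29711464,  0.46159847,  0.71524303]), 'orientation': array([-2.12720975,  0.01579763, -2.09002191])}
top {'vertical_fov': 50.077857761686566, 'cx': 248.9838768263493, 'cy': 183.26972019362387, 'k1': -0.018003290540100476, 'origin': array([0.43241556, 0.03227924, 1.40720129]), 'orientation': array([-3.08081353, -0.00462793, -1.55930373])}
wrist {'vertical_fov': 60.85202153024121, 'cx': 254.18861268535778, 'cy': 191.65113224379692, 'k1': -0.08800581196605803, 'origin': array([ 0.25062061, -0.57604981,  0.37376036]), 'orientation': array([ 2.86869236e+00,  1.74015095e-03, -1.26745835e+00])}
```

View pics/scene0.png

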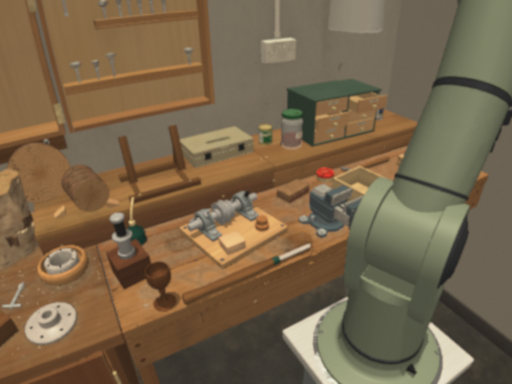

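View pics/top0.png

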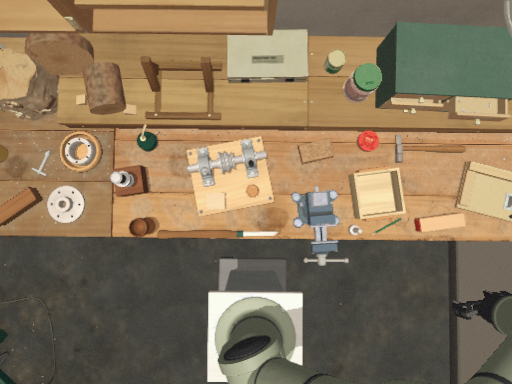

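View pics/wrist0.png

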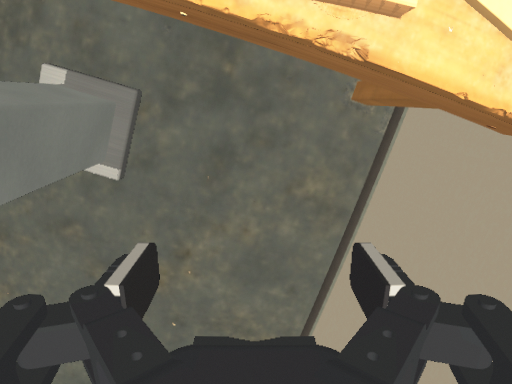

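The top view shows the arbor at about (230,175), the block at (215,202), the stub at (252,190), the gun at (125,178), the scrap box at (377,193), and the goblet at (142,227). Next I'll measure these positions.

Run:
```python
from h import *
for n in ["top","scene"]:
    im,d=bot.grab_frame(n); C=cam(n)
    vis=im.copy()
    for t in ["arbor","nipple","block_centre","stub_centre","scrap_box","gun","gun_grip","coupler_seat","oil_can","sanding_block","wax_tin","goblet"]:
        r=bot.tip_of(n,t)
        for q in r[:2]:
            rr,cc=q["centre"]; dd=d[int(np.clip(round(rr),0,383)),int(np.clip(round(cc),0,511))]
            print(n,t,round(q["score"],2),np.round([rr,cc],1),np.round(pts(n,[rr],[cc],[dd],C)[0],3))
            cv2.circle(vis,(int(cc),int(rr)),3,(255,0,0),1); cv2.putText(vis,t[:6],(int(cc),int(rr)),0,.35,(0,0,255))
    save(vis,n+"1.png"); np.savez("f_"+n,im=im,d=d)
print(bot.observe()["clock"])
```

```text
top arbor 0.92 [176.9 229.4] [0.538 0.093 0.018]
top arbor 0.36 [226.2 147.2] [0.373 0.345 0.111]
top nipple 0.53 [194.9 371.6] [ 0.483 -0.393  0.007]
top block_centre 0.74 [225.7 145.6] [0.374 0.348 0.121]
top block_centre 0.64 [200.8 212.3] [0.456 0.147 0.048]
top stub_centre 0.48 [190.3 252.4] [0.492 0.015 0.059]
top scrap_box 0.8 [192.3 374.1] [ 0.492 -0.401  0.006]
top gun 0.68 [178.  122.7] [0.519 0.408 0.173]
top gun_grip 0.81 [179.  120.8] [0.514 0.406 0.198]
top gun_grip 0.64 [140.4 366. ] [ 0.666 -0.368  0.031]
top oil_can 0.68 [140.7 151.3] [0.653 0.354 0.051]
top sanding_block 0.74 [152.7 311.3] [ 0.622 -0.182  0.034]
top sanding_block 0.25 [227.2 148.2] [0.369 0.344 0.104]
top wax_tin 0.87 [142.  366.5] [ 0.661 -0.369  0.031]
top goblet 0.89 [227.3 147.6] [0.369 0.346 0.104]
scene arbor 0.71 [230.8 234.5] [0.481 0.112 0.052]
scene nipple 0.57 [206.2 207.9] [0.699 0.11  0.013]
scene block_centre 0.64 [244.2 232.2] [0.431 0.145 0.05 ]
scene block_centre 0.51 [205.6 204.5] [0.705 0.12  0.015]
scene stub_centre 0.57 [220.6 259. ] [0.481 0.028 0.058]
scene scrap_box 0.84 [195.  357.4] [ 0.438 -0.334  0.055]
scene gun 0.56 [251.9 124.1] [0.503 0.427 0.091]
scene gun 0.54 [182.7 325.5] [ 0.626 -0.351  0.004]
scene gun_grip 0.92 [228.  119.1] [0.504 0.422 0.168]
scene coupler_seat 0.54 [195.3 292.5] [ 0.592 -0.172  0.023]
scene oil_can 0.58 [243.1 134.5] [0.554 0.391 0.069]
scene sanding_block 0.74 [196.8 291.2] [ 0.587 -0.164  0.022]
scene wax_tin 0.56 [181.  323.4] [ 0.642 -0.354  0.002]
scene wax_tin 0.28 [300.2 163.1] [0.363 0.376 0.014]
scene goblet 0.57 [303.7 164.2] [0.355 0.376 0.009]
1.45
```

Run:
```python
from h import *
z=np.load("f_top.npz"); im=z["im"]
a=cv2.resize(im[120:245,105:280],None,fx=4.5,fy=4.5,interpolation=cv2.INTER_CUBIC); save(a,"topcrop.png")
z=np.load("f_scene.npz"); im=z["im"]
a=cv2.resize(im[170:270,90:300],None,fx=3.8,fy=3.8,interpolation=cv2.INTER_CUBIC); save(a,"scenecrop.png")
```

```text
(no output)
```

View pics/topcrop.png

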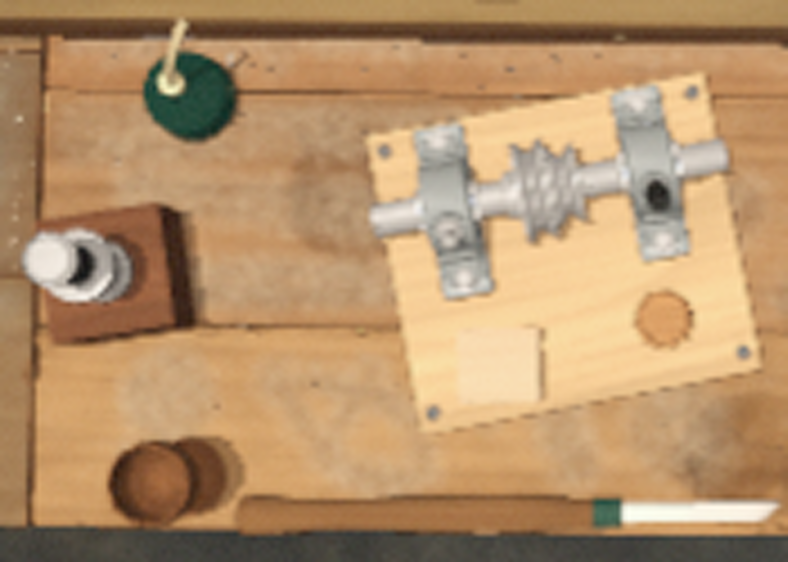

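View pics/scenecrop.png

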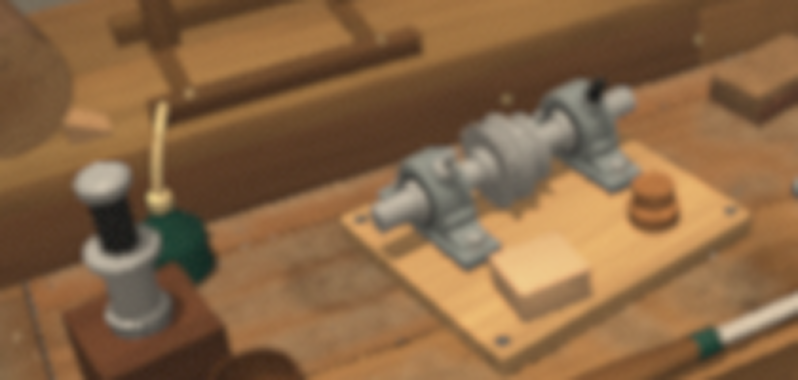

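Run:
```python
from h import *
z=np.load("f_top.npz"); im,d=z["im"],z["d"]; C=cam("top")
rr,cc=np.mgrid[0:384,0:512]
P=pts("top",rr.ravel(),cc.ravel(),d.ravel(),C).reshape(384,512,3); np.save("Ptop",P)
def m(x0,x1,y0,y1,z0,z1,yes=True):
    k=(P[...,0]>x0)&(P[...,0]<x1)&(P[...,1]>y0)&(P[...,1]<y1)&(P[...,2]>z0)&(P[...,2]<z1); return P[k]
b=m(.4,.5,.08,.2,.042,.065); print("block",len(b),b.mean(0),cv2.minAreaRect((b[:,:2]*1000).astype(np.float32)))
s=m(.45,.54,-.03,.05,.046,.075); print("stub",len(s),s.mean(0),s[:,2].max(),cv2.minEnclosingCircle((s[:,:2]*1000).astype(np.float32)))
bd=m(.35,.75,-.1,.3,.015,.03); k=cv2.minAreaRect((bd[:,:2]*1000).astype(np.float32)); print("board",len(bd),bd[:,2].mean(),k)
x=m(.35,.62,-.55,-.28,.06,.09); print("box",len(x),cv2.minAreaRect((x[:,:2]*1000).astype(np.float32)),x.mean(0))
x=m(.4,.6,-.5,-.3,-.005,.03); print("boxfloor",len(x),x.mean(0),cv2.minAreaRect((x[:,:2]*1000).astype(np.float32)))
g=m(.42,.6,.33,.5,.185,.23); print("butt",len(g),g.mean(0),g[:,2].max(),cv2.minEnclosingCircle((g[:,:2]*1000).astype(np.float32)))
g=m(.4,.62,.3,.5,.06,.085); print("gblock",len(g),g.mean(0),cv2.minAreaRect((g[:,:2]*1000).astype(np.float32)))
g=m(.4,.62,.33,.5,.132,.15); print("flange",len(g),g.mean(0),cv2.minEnclosingCircle((g[:,:2]*1000).astype(np.float32)))
g=m(.55,.75,.28,.42,.03,.2); print("can",g.mean(0),g[:,2].max())
for nm in ["vise"]: 
    v=m(.3,.56,-.3,-.1,.03,.4); print(nm,v.min(0),v.max(0))
g=m(.28,.42,.29,.4,.09,.15); print("goblet",g.mean(0))
```

```text
block 315 [0.45490884 0.13871676 0.05231411] ((455.18414306640625, 138.4058074951172), (52.80884552001953, 59.679317474365234), 0.7625374794006348)
stub 88 [0.49056576 0.01836967 0.05857788] 0.06438316110060494 ((489.4542236328125, 18.572633743286133), 18.153160095214844)
board 3508 0.022636745944296578 ((527.12109375, 100.710693359375), (395.2217102050781, 354.8028259277344), 89.88121032714844)
box 785 ((469.0148010253906, -391.6085510253906), (207.10467529296875, 167.83148193359375), 6.825994968414307) [ 0.48346686 -0.39666938  0.07183468]
boxfloor 2329 [ 0.50240523 -0.39202632  0.00665794] ((499.9724426269531, -399.9828796386719), (199.88507080078125, 199.81503295898438), 89.98981475830078)
butt 122 [0.51845507 0.41956274 0.19931172] 0.2061023517779399 ((518.6502075195312, 420.85968017578125), 18.408554077148438)
gblock 557 [0.51641005 0.41059395 0.07279455] ((519.03271484375, 420.9187316894531), (90.96802520751953, 92.26698303222656), 9.340007781982422)
flange 107 [0.51713443 0.41186378 0.13928978] ((518.830810546875, 420.4092712402344), 24.946720123291016)
can [0.69413831 0.35954028 0.08886775] 0.19420351430641647
vise [ 0.30018114 -0.24596555  0.03074482] [ 0.50811248 -0.14469872  0.14578256]
goblet [0.36993012 0.36902123 0.10861092]
```

Run:
```python
from h import *
P=np.load("Ptop.npy")
k=(abs(P[...,2]-.074)<.008)&(P[...,0]>.36)&(P[...,0]<.64)&(P[...,1]>-.52)&(P[...,1]<-.27)
n,l,st,c=cv2.connectedComponentsWithStats(k.astype(np.uint8))
for i in range(1,n):
    if st[i,4]>20:
        q=P[l==i]; print(st[i],q.mean(0),cv2.minAreaRect((q[:,:2]*1000).astype(np.float32)))
v=(P[...,2]>.03)&(P[...,0]>.36)&(P[...,0]<.8)&(P[...,1]>-.02)&(P[...,1]<.28)
print("bear", np.round(P[171,205],3), P[v][:,2].max())
k=(abs(P[...,2]-.022)<.006)&(P[...,0]>.4)&(P[...,0]<.7)&(P[...,1]>-.05)&(P[...,1]<.26)
n,l,st,c=cv2.connectedComponentsWithStats(k.astype(np.uint8))
i=1+np.argmax(st[1:,4]); q=P[l==i]; print(q.mean(0),cv2.minAreaRect((q[:,:2]*1000).astype(np.float32)))
print(np.round(P[160:186,203:208,2],3)); print(bot.observe()['clock'])
```

```text
[353 166  53  56 590] [ 0.48515934 -0.3971761   0.07395455] ((486.23028564453125, -396.9652404785156), (170.06900024414062, 154.33755493164062), 7.617069244384766)
bear [0.549 0.168 0.102] 1.4072012892555417
[0.5008327  0.07850367 0.02248586] ((503.5937805175781, 84.30437469482422), (151.7894744873047, 256.8688659667969), 11.765230178833008)
[[0.093 0.088 0.089 0.086 0.089]
 [0.088 0.091 0.091 0.092 0.083]
 [0.091 0.095 0.096 0.09  0.096]
 [0.095 0.09  0.097 0.09  0.094]
 [0.094 0.094 0.093 0.092 0.098]
 [0.091 0.098 0.094 0.091 0.093]
 [0.094 0.092 0.088 0.088 0.094]
 [0.096 0.093 0.096 0.097 0.093]
 [0.099 0.097 0.096 0.098 0.09 ]
 [0.101 0.099 0.095 0.099 0.097]
 [0.1   0.1   0.1   0.093 0.087]
 [0.098 0.103 0.102 0.09  0.09 ]
 [0.122 0.113 0.114 0.096 0.08 ]
 [0.115 0.121 0.119 0.08  0.082]
 [0.114 0.122 0.113 0.073 0.073]
 [0.112 0.116 0.069 0.069 0.068]
 [0.07  0.056 0.06  0.053 0.063]
 [0.059 0.06  0.056 0.054 0.059]
 [0.056 0.047 0.047 0.045 0.041]
 [0.049 0.045 0.042 0.046 0.041]
 [0.038 0.049 0.049 0.048 0.048]
 [0.04  0.045 0.041 0.047 0.045]
 [0.034 0.043 0.043 0.049 0.043]
 [0.036 0.038 0.036 0.044 0.043]
 [0.04  0.036 0.037 0.036 0.035]
 [0.035 0.04  0.039 0.035 0.04 ]]
1.45
```

```bash
python3 -m inch '[{"rz":0.1,"hand":-1},{"rz":0.1},{"rz":0.1},{"dx":45},{"dx":45},{"dx":45},{"dx":45,"dy":-20},{"dx":45,"dy":-20},{"dx":40,"dy":-30},{"dy":-45}]' 60
```

```text
schema error: expected keys dx, dy, dz, rx, ry, rz, hand
```

```bash
python3 -m inch '[{"dx":0,"dy":0,"dz":0,"rx":0,"ry":0,"rz":0.1,"hand":-1},{"dx":0,"dy":0,"dz":0,"rx":0,"ry":0,"rz":0.1,"hand":-1},{"dx":0,"dy":0,"dz":0,"rx":0,"ry":0,"rz":0.1,"hand":-1},{"dx":45,"dy":0,"dz":0,"rx":0,"ry":0,"rz":0,"hand":-1},{"dx":45,"dy":0,"dz":0,"rx":0,"ry":0,"rz":0,"hand":-1},{"dx":45,"dy":0,"dz":0,"rx":0,"ry":0,"rz":0,"hand":-1},{"dx":45,"dy":-20,"dz":0,"rx":0,"ry":0,"rz":0,"hand":-1},{"dx":45,"dy":-20,"dz":0,"rx":0,"ry":0,"rz":0,"hand":-1},{"dx":40,"dy":-30,"dz":0,"rx":0,"ry":0,"rz":0,"hand":-1},{"dx":0,"dy":-45,"dz":0,"rx":0,"ry":0,"rz":0,"hand":-1}]' 60
```

```text
clock: 2.45
position: [0.456, -0.4785, 0.2299]
tool_rot: [-3.141, -0.001, 0.007]
force: [1.3, 0.1, -0.6]
grip_width: 0.0854
```

```bash
python3 -m inch '[{"dx":0,"dy":-48,"dz":0,"rx":0,"ry":0,"rz":0,"hand":-1},{"dx":0,"dy":-48,"dz":0,"rx":0,"ry":0,"rz":0,"hand":-1},{"dx":0,"dy":-48,"dz":0,"rx":0,"ry":0,"rz":0,"hand":-1},{"dx":0,"dy":-48,"dz":0,"rx":0,"ry":0,"rz":0,"hand":-1},{"dx":0,"dy":-48,"dz":0,"rx":0,"ry":0,"rz":0,"hand":-1},{"dx":0,"dy":-48,"dz":0,"rx":0,"ry":0,"rz":0,"hand":-1},{"dx":0,"dy":-48,"dz":0,"rx":0,"ry":0,"rz":0,"hand":-1},{"dx":0,"dy":-48,"dz":0,"rx":0,"ry":0,"rz":0,"hand":-1},{"dx":0,"dy":-48,"dz":0,"rx":0,"ry":0,"rz":0,"hand":-1},{"dx":0,"dy":-48,"dz":0,"rx":0,"ry":0,"rz":0,"hand":-1}]' 60; python3 -c "
from workcell import bot;s=bot.observe();print(s['qpos'],s['position'])"
```

```text
clock: 3.45
position: [0.4495, 0.001, 0.2316]
tool_rot: [3.142, -0.001, 0.003]
force: [1.6, 1.2, -0.1]
grip_width: 0.0855
[ 0.00396887  0.24614255 -0.16404317  2.03486544  0.05259519  0.86365256
 -1.75753965] [0.44945038 0.00099953 0.23163082]
```

```bash
python3 -m inch '[{"dx":6,"dy":-45,"dz":0,"rx":0,"ry":0,"rz":0,"hand":-1},{"dx":0,"dy":-46,"dz":0,"rx":0,"ry":0,"rz":0,"hand":-1},{"dx":0,"dy":-46,"dz":0,"rx":0,"ry":0,"rz":0,"hand":-1},{"dx":0,"dy":0,"dz":20,"rx":0,"ry":0,"rz":0,"hand":-1},{"dx":0,"dy":0,"dz":0,"rx":0,"ry":0,"rz":0,"hand":-1}]' 60
python3 - <<'E'
from h import *
C=cam("wrist"); im,d=bot.grab_frame("wrist"); save(im,"w1.png"); np.savez("w1",im=im,d=d,o=C[2],R=C[3])
for t in ["nipple","block_centre","stub_centre"]:
    for q in bot.tip_of("wrist",t)[:2]:
        rr,cc=q["centre"]; dd=d[int(np.clip(round(rr),0,383)),int(np.clip(round(cc),0,511))]
        print(t,round(q["score"],2),np.round([rr,cc],1),np.round(pts("wrist",[rr],[cc],[dd],C)[0],3))
rr,cc=np.mgrid[0:384,0:512]
P=pts("wrist",rr.ravel(),cc.ravel(),d.ravel(),C); 
k=(P[:,2]>.043)&(P[:,2]<.062)&(P[:,0]>.41)&(P[:,0]<.5)&(P[:,1]>.09)&(P[:,1]<.19); b=P[k]
print(len(b),b.mean(0),cv2.minAreaRect((b[:,:2]*1000).astype(np.float32)))
print(bot.observe()['position'])
E
```

```text
clock: 3.95
position: [0.4543, 0.1368, 0.2098]
tool_rot: [3.141, 0.003, 0.005]
force: [-0.3, -0.4, -0.3]
grip_width: 0.0854
nipple 0.61 [ 75.3 210.7] [0.539 0.167 0.117]
block_centre 0.77 [172.8 257.9] [0.456 0.133 0.053]
stub_centre 0.81 [136.9 381.3] [0.491 0.022 0.059]
stub_centre 0.29 [167.4 257.8] [0.461 0.134 0.053]
3674 [0.45712441 0.13631029 0.05220541] ((455.8890075683594, 136.4185791015625), (55.191715240478516, 59.61334228515625), 2.1437809467315674)
[0.45571237 0.13526979 0.21198487]
```

View pics/w1.png

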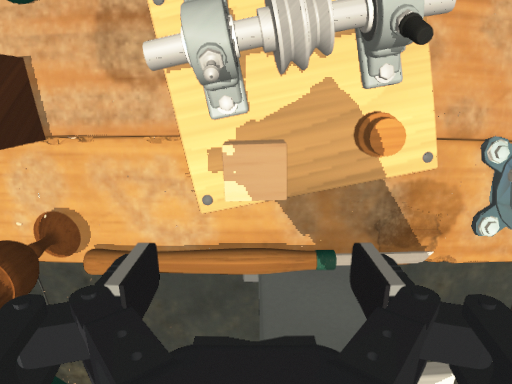

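```bash
python3 -m inch '[{"dx":0,"dy":0,"dz":45,"rx":0,"ry":0,"rz":-0.01,"hand":-1},{"dx":0,"dy":0,"dz":45,"rx":0,"ry":0,"rz":0,"hand":-1},{"dx":0,"dy":0,"dz":45,"rx":0,"ry":0,"rz":0,"hand":-1},{"dx":0,"dy":0,"dz":30,"rx":0,"ry":0,"rz":0,"hand":-1},{"dx":0,"dy":0,"dz":20,"rx":0,"ry":0,"rz":0,"hand":-1},{"dx":0,"dy":0,"dz":0,"rx":0,"ry":0,"rz":0,"hand":0.2},{"dx":0,"dy":0,"dz":0,"rx":0,"ry":0,"rz":0,"hand":1},{"dx":0,"dy":0,"dz":0,"rx":0,"ry":0,"rz":0,"hand":1},{"dx":0,"dy":0,"dz":0,"rx":0,"ry":0,"rz":0,"hand":1},{"dx":0,"dy":0,"dz":0,"rx":0,"ry":0,"rz":0,"hand":1}]' 40
```

```text
clock: 5.15
position: [0.456, 0.1362, 0.0272]
tool_rot: [-3.141, -0.002, 0.012]
force: [-1.6, -2.3, 13.3]
grip_width: 0.0592
```

```bash
python3 -m inch '[{"dx":0,"dy":0,"dz":-30,"rx":0,"ry":0,"rz":0,"hand":1},{"dx":0,"dy":0,"dz":-45,"rx":0,"ry":0,"rz":0,"hand":1},{"dx":0,"dy":0,"dz":-45,"rx":0,"ry":0,"rz":0,"hand":1},{"dx":0,"dy":0,"dz":-45,"rx":0,"ry":0,"rz":0,"hand":1},{"dx":0,"dy":0,"dz":-40,"rx":0,"ry":0,"rz":0,"hand":1},{"dx":0,"dy":40,"dz":0,"rx":0,"ry":0,"rz":0,"hand":1},{"dx":0,"dy":45,"dz":0,"rx":0,"ry":0,"rz":0,"hand":1},{"dx":0,"dy":45,"dz":0,"rx":0,"ry":0,"rz":0,"hand":1},{"dx":0,"dy":45,"dz":0,"rx":0,"ry":0,"rz":0,"hand":1},{"dx":0,"dy":45,"dz":0,"rx":0,"ry":0,"rz":0,"hand":1}]' 40
```

```text
clock: 6.15
position: [0.4577, -0.0856, 0.2319]
tool_rot: [3.141, -0.001, 0.013]
force: [0.9, -0.3, -1.1]
grip_width: 0.0594
```

```bash
python3 -m inch '[{"dx":0,"dy":48,"dz":0,"rx":0,"ry":0,"rz":0,"hand":1},{"dx":0,"dy":48,"dz":0,"rx":0,"ry":0,"rz":0,"hand":1},{"dx":0,"dy":48,"dz":0,"rx":0,"ry":0,"rz":0,"hand":1},{"dx":0,"dy":48,"dz":0,"rx":0,"ry":0,"rz":0,"hand":1},{"dx":0,"dy":48,"dz":0,"rx":0,"ry":0,"rz":0,"hand":1},{"dx":0,"dy":48,"dz":0,"rx":0,"ry":0,"rz":0,"hand":1},{"dx":2,"dy":27,"dz":0,"rx":0,"ry":0,"rz":-0.12,"hand":1},{"dx":0,"dy":0,"dz":40,"rx":0,"ry":0,"rz":0,"hand":1},{"dx":0,"dy":0,"dz":40,"rx":0,"ry":0,"rz":0,"hand":1},{"dx":0,"dy":0,"dz":20,"rx":0,"ry":0,"rz":0,"hand":1}]' 40
python3 - <<'E'
from h import *
C=cam("wrist"); im,d=bot.grab_frame("wrist"); save(im,"w2.png")
E
```

```text
clock: 7.15
position: [0.4629, -0.398, 0.1286]
tool_rot: [-3.139, 0.002, 0.132]
force: [0.5, -0.8, -0.6]
grip_width: 0.0594
```

View pics/w2.png

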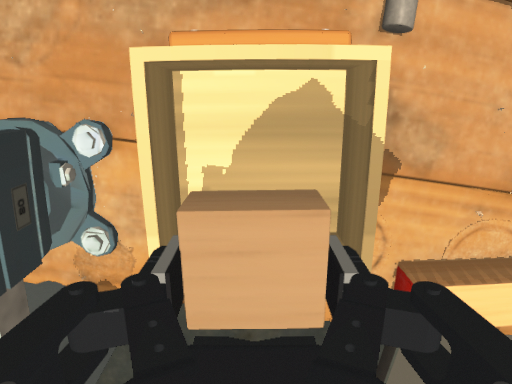

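```bash
python3 -m inch '[{"dx":-4,"dy":0,"dz":30,"rx":0,"ry":0,"rz":0,"hand":1},{"dx":0,"dy":0,"dz":30,"rx":0,"ry":0,"rz":0,"hand":1},{"dx":0,"dy":0,"dz":25,"rx":0,"ry":0,"rz":0,"hand":1},{"dx":0,"dy":0,"dz":0,"rx":0,"ry":0,"rz":0,"hand":-0.6},{"dx":0,"dy":0,"dz":0,"rx":0,"ry":0,"rz":0,"hand":-0.6},{"dx":0,"dy":0,"dz":0,"rx":0,"ry":0,"rz":0,"hand":-0.6},{"dx":0,"dy":0,"dz":-45,"rx":0,"ry":0,"rz":0,"hand":-0.6},{"dx":0,"dy":0,"dz":-45,"rx":0,"ry":0,"rz":0,"hand":-0.8},{"dx":0,"dy":0,"dz":-45,"rx":0,"ry":0,"rz":0,"hand":-0.8},{"dx":0,"dy":0,"dz":-45,"rx":0,"ry":0,"rz":0,"hand":-0.8}]' 40
python3 - <<'E'
from h import *
C=cam("wrist"); im,d=bot.grab_frame("wrist"); save(im,"w3.png")
E
```

```text
clock: 8.2
position: [0.4602, -0.3993, 0.2302]
tool_rot: [3.14, -0.002, 0.133]
force: [0.4, 0.1, 0.1]
grip_width: 0.0769
```

View pics/w3.png

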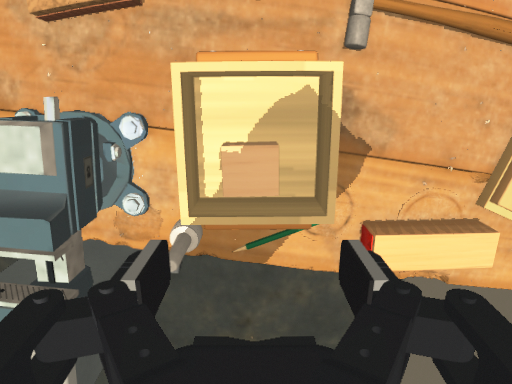

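```bash
python3 -m inch '[{"dx":0,"dy":-45,"dz":0,"rx":0,"ry":0,"rz":0.12,"hand":-1},{"dx":5,"dy":-48,"dz":0,"rx":0,"ry":0,"rz":0.013,"hand":-1},{"dx":5,"dy":-48,"dz":0,"rx":0,"ry":0,"rz":0,"hand":-1},{"dx":5,"dy":-48,"dz":0,"rx":0,"ry":0,"rz":0,"hand":-1},{"dx":5,"dy":-48,"dz":0,"rx":0,"ry":0,"rz":0,"hand":-1},{"dx":5,"dy":-48,"dz":0,"rx":0,"ry":0,"rz":0,"hand":-1},{"dx":5,"dy":-48,"dz":0,"rx":0,"ry":0,"rz":0,"hand":-1},{"dx":0,"dy":-48,"dz":0,"rx":0,"ry":0,"rz":0,"hand":-1},{"dx":0,"dy":-38,"dz":0,"rx":0,"ry":0,"rz":0,"hand":-1},{"dx":0,"dy":0,"dz":0,"rx":0,"ry":0,"rz":0,"hand":-1}]' 40
```

```text
clock: 9.25
position: [0.4839, 0.0246, 0.2279]
tool_rot: [-3.14, -0.003, 0.006]
force: [-0.7, -1.0, 0.1]
grip_width: 0.0855
```

```bash
python3 -m inch '[{"dx":5,"dy":4,"dz":45,"rx":0,"ry":0,"rz":0,"hand":-1},{"dx":0,"dy":0,"dz":45,"rx":0,"ry":0,"rz":0,"hand":-1},{"dx":0,"dy":0,"dz":45,"rx":0,"ry":0,"rz":0,"hand":-1},{"dx":0,"dy":0,"dz":40,"rx":0,"ry":0,"rz":0,"hand":-1},{"dx":0,"dy":0,"dz":22,"rx":0,"ry":0,"rz":0,"hand":-0.5},{"dx":0,"dy":0,"dz":0,"rx":0,"ry":0,"rz":0,"hand":0.3},{"dx":0,"dy":0,"dz":0,"rx":0,"ry":0,"rz":0,"hand":1},{"dx":0,"dy":0,"dz":0,"rx":0,"ry":0,"rz":0,"hand":1},{"dx":0,"dy":0,"dz":0,"rx":0,"ry":0,"rz":0,"hand":1},{"dx":0,"dy":0,"dz":0,"rx":0,"ry":0,"rz":0,"hand":1}]' 30
```

```text
clock: 10.25
position: [0.4897, 0.0153, 0.0308]
tool_rot: [-3.141, -0.003, -0.001]
force: [-2.2, -1.6, 12.4]
grip_width: 0.042
```

```bash
python3 -m inch '[{"dx":0,"dy":0,"dz":-20,"rx":0,"ry":0,"rz":0,"hand":1},{"dx":0,"dy":0,"dz":-45,"rx":0,"ry":0,"rz":0,"hand":1},{"dx":0,"dy":0,"dz":-45,"rx":0,"ry":0,"rz":0,"hand":1},{"dx":0,"dy":0,"dz":-45,"rx":0,"ry":0,"rz":0,"hand":1},{"dx":0,"dy":0,"dz":-45,"rx":0,"ry":0,"rz":0,"hand":1}]' 30
python3 - <<'E'
from h import *
C=cam("wrist"); im,d=bot.grab_frame("wrist"); save(im,"w4.png")
E
```

```text
clock: 10.75
position: [0.4884, 0.0153, 0.2324]
tool_rot: [-3.141, -0.002, -0.0]
force: [1.3, 0.2, -0.4]
grip_width: 0.0417
```

View pics/w4.png

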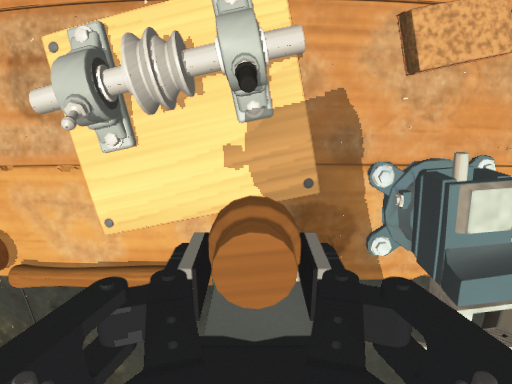

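```bash
python3 -m inch '[{"dx":0,"dy":45,"dz":0,"rx":0,"ry":0,"rz":0,"hand":1},{"dx":5,"dy":46,"dz":0,"rx":0,"ry":0,"rz":0,"hand":1},{"dx":5,"dy":46,"dz":0,"rx":0,"ry":0,"rz":0,"hand":1},{"dx":5,"dy":46,"dz":0,"rx":0,"ry":0,"rz":0,"hand":1},{"dx":5,"dy":46,"dz":0,"rx":0,"ry":0,"rz":0,"hand":1},{"dx":5,"dy":46,"dz":0,"rx":0,"ry":0,"rz":0,"hand":1},{"dx":5,"dy":46,"dz":0,"rx":0,"ry":0,"rz":0,"hand":1},{"dx":3,"dy":46,"dz":0,"rx":0,"ry":0,"rz":0,"hand":1},{"dx":0,"dy":40,"dz":0,"rx":0,"ry":0,"rz":-0.13,"hand":1},{"dx":0,"dy":0,"dz":40,"rx":0,"ry":0,"rz":0,"hand":1}]' 30
```

```text
clock: 11.8
position: [0.5217, -0.3993, 0.1936]
tool_rot: [3.134, -0.006, 0.129]
force: [0.1, -0.7, -1.9]
grip_width: 0.0414
```

```bash
python3 -m inch '[{"dx":0,"dy":-5,"dz":45,"rx":0,"ry":0,"rz":0,"hand":1},{"dx":0,"dy":0,"dz":45,"rx":0,"ry":0,"rz":0,"hand":1},{"dx":0,"dy":0,"dz":45,"rx":0,"ry":0,"rz":0,"hand":1},{"dx":0,"dy":0,"dz":0,"rx":0,"ry":0,"rz":0,"hand":-0.4},{"dx":0,"dy":0,"dz":0,"rx":0,"ry":0,"rz":0,"hand":-0.4},{"dx":0,"dy":0,"dz":0,"rx":0,"ry":0,"rz":0,"hand":-0.4},{"dx":0,"dy":0,"dz":-45,"rx":0,"ry":0,"rz":0,"hand":-0.4},{"dx":0,"dy":0,"dz":-45,"rx":0,"ry":0,"rz":0,"hand":-0.8},{"dx":0,"dy":0,"dz":-45,"rx":0,"ry":0,"rz":0,"hand":-1},{"dx":0,"dy":0,"dz":-45,"rx":0,"ry":0,"rz":0,"hand":-1}]' 30
python3 - <<'E'
from h import *
C=cam("wrist"); im,d=bot.grab_frame("wrist"); save(im,"w5.png")
E
```

```text
clock: 12.8
position: [0.5211, -0.3869, 0.2394]
tool_rot: [3.139, -0.003, 0.13]
force: [0.5, 0.2, -0.3]
grip_width: 0.0853
```

View pics/w5.png

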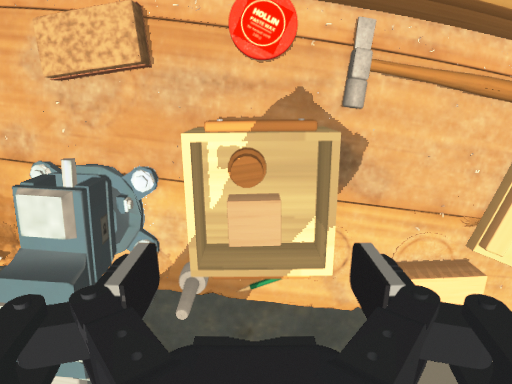

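```bash
python3 -m inch '[{"dx":6,"dy":-40,"dz":-5,"rx":0,"ry":0,"rz":0,"hand":-1},{"dx":6,"dy":-47,"dz":-5,"rx":0,"ry":0,"rz":0,"hand":-1},{"dx":6,"dy":-47,"dz":-5,"rx":0,"ry":0,"rz":0,"hand":-1},{"dx":6,"dy":-47,"dz":-5,"rx":0,"ry":0,"rz":0,"hand":-1},{"dx":6,"dy":-47,"dz":-5,"rx":0,"ry":0,"rz":0,"hand":-1},{"dx":6,"dy":-47,"dz":-5,"rx":0,"ry":0,"rz":0,"hand":-1},{"dx":6,"dy":-47,"dz":-5,"rx":0,"ry":0,"rz":0,"hand":-1},{"dx":6,"dy":-47,"dz":-5,"rx":0,"ry":0,"rz":0,"hand":-1},{"dx":6,"dy":-47,"dz":-5,"rx":0,"ry":0,"rz":0,"hand":-1},{"dx":6,"dy":-47,"dz":-5,"rx":0,"ry":0,"rz":0,"hand":-1}]' 30
python3 -m inch '[{"dx":0,"dy":0,"dz":0,"rx":0,"ry":0,"rz":-0.14,"hand":-1},{"dx":0,"dy":0,"dz":0,"rx":0,"ry":0,"rz":-0.14,"hand":-1},{"dx":0,"dy":0,"dz":0,"rx":0,"ry":0,"rz":-0.14,"hand":-1},{"dx":0,"dy":0,"dz":0,"rx":0,"ry":0,"rz":-0.14,"hand":-1},{"dx":0,"dy":0,"dz":0,"rx":0,"ry":0,"rz":-0.14,"hand":-1},{"dx":0,"dy":0,"dz":0,"rx":0,"ry":0,"rz":-0.14,"hand":-1},{"dx":0,"dy":0,"dz":0,"rx":0,"ry":0,"rz":-0.14,"hand":-1},{"dx":0,"dy":0,"dz":0,"rx":0,"ry":0,"rz":-0.14,"hand":-1},{"dx":0,"dy":0,"dz":0,"rx":0,"ry":0,"rz":-0.14,"hand":-1},{"dx":0,"dy":0,"dz":0,"rx":0,"ry":0,"rz":-0.14,"hand":-1}]' 30
python3 - <<'E'
from h import *
C=cam("wrist"); im,d=bot.grab_frame("wrist"); save(im,"w6.png"); np.savez("w6",im=im,d=d,o=C[2],R=C[3])
E
```

```text
clock: 13.85
position: [0.5206, 0.082, 0.2873]
tool_rot: [3.141, -0.004, 0.13]
force: [1.1, -0.2, 0.1]
grip_width: 0.0857
clock: 14.85
position: [0.5209, 0.0801, 0.2869]
tool_rot: [3.138, 0.0, 1.535]
force: [-0.5, -0.3, 0.2]
grip_width: 0.0853
```

View pics/w6.png

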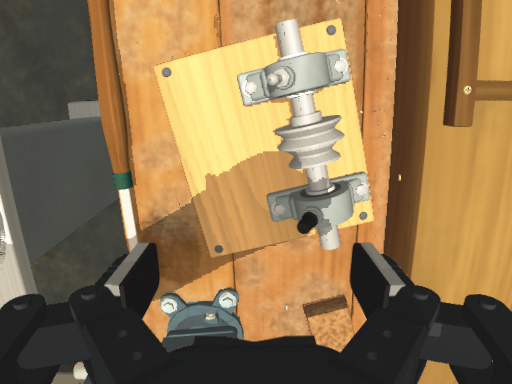

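Run:
```python
from h import *
z=np.load("w6.npz"); im,d=z["im"],z["d"]
C=list(cam("wrist")); C[2]=z["o"];C[3]=z["R"]
def onplane(r,c,h):
    o,v=ray("wrist",r,c,C); return o+v*(h-o[2])/v[2]
S=np.array([onplane(r,c,.022) for c,r in [(166,72),(331,30),(365,216),(218,249)]]); print(S.round(4))
print("centre",S.mean(0))
for a,b in [(0,1),(3,2),(3,0),(2,1)]:
    v=S[b]-S[a]; print(np.linalg.norm(v),np.degrees(np.arctan2(v[1],v[0])))
cn,f,o,Rm=C
for t in ["nipple"]:
    for q in bot.tip_of("wrist",t)[:2]:
        rr,cc=q["centre"]; print(q["score"],rr,cc,onplane(rr,cc,.118))
rr,cc=np.mgrid[50:110,235:340]
P=pts("wrist",rr.ravel(),cc.ravel(),d[50:110,235:340].ravel(),C)
np.save("Pn",P)
k=(P[:,2]>.098); print(k.sum()); 
Q=P[k]; print(Q.mean(0),Q.max(0),Q.min(0))
a=cv2.resize(im[40:120,225:360],None,fx=5.5,fy=5.5,interpolation=cv2.INTER_CUBIC); save(a,"w6c.png")
```

```text
[[ 0.4194  0.1865  0.022 ]
 [ 0.6159  0.227   0.022 ]
 [ 0.6666 -0.0048  0.022 ]
 [ 0.4672 -0.0452  0.022 ]]
centre [0.5422762  0.09087732 0.022     ]
0.20067081717023405 11.647710930249758
0.20347394177903486 11.439951045453087
0.23652770132876402 101.65155059623493
0.23728224461538305 102.32809284097105
0.6 78.2 268.3 [0.53665128 0.1681447  0.118     ]
275
[0.54437293 0.16709429 0.13871158] [0.56065496 0.17761507 0.42978327] [0.52188193 0.14842202 0.09802197]
```

View pics/w6c.png

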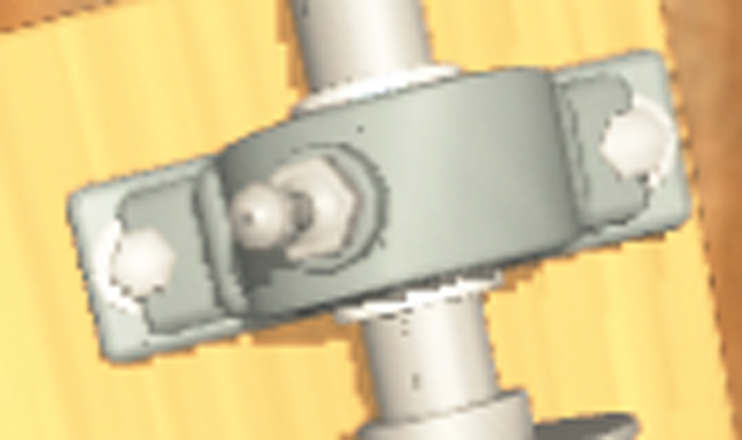

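Run:
```python
from h import *
C0=list(cam("wrist"))
rays=[]
for f,r,c in [("w1.npz",75.3,210.7),("w6.npz",78.2,268.3)]:
    z=np.load(f); C=list(C0); C[2]=z["o"];C[3]=z["R"]
    o,v=ray("wrist",r,c,C); rays.append((o,v/np.linalg.norm(v)))
A=sum(np.eye(3)-np.outer(v,v) for o,v in rays); b=sum((np.eye(3)-np.outer(v,v))@o for o,v in rays)
p=np.linalg.solve(A,b); print("tri",p,[np.linalg.norm(np.cross(p-o,v)) for o,v in rays])
yaw=.205; ex=np.array([np.cos(yaw),np.sin(yaw),0]);ey=np.array([-np.sin(yaw),np.cos(yaw),0]);ez=np.array([0,0,1])
c=np.array([.5423,.0909,0])
for L in [.066,.0696,.073]: print(L, c+ex*(.045-L*.5)+ey*.075+ez*(.058+L*.866))
z=np.load("w6.npz"); im=z["im"];C=list(C0); C[2]=z["o"];C[3]=z["R"]
L=.0696;n=-.5*ex+.866*ez; T=c+ex*(.045-L*.5)+ey*.075+ez*(.058+L*.866)
print(proj("wrist",[T,T-.006*n,T-.0225*n],C))
z=np.load("w1.npz");C[2]=z["o"];C[3]=z["R"];print(proj("wrist",[T,T-.006*n,T-.0225*n],C))
save(cv2.resize(z["im"][40:120,160:260],None,fx=6,fy=6,interpolation=cv2.INTER_CUBIC),"w1c.png")
```

```text
tri [0.53786827 0.16815017 0.11261207] [np.float64(0.0010182663447423261), np.float64(0.001018266344742185)]
0.066 [0.53878119 0.16677238 0.115156  ]
0.0696 [0.53701889 0.16640596 0.1182736 ]
0.073 [0.53535448 0.16605989 0.121218  ]
[[268.76611968  80.13730344]
 [271.64999983  79.69583243]
 [279.11651404  78.56026265]]
[[211.74672847  77.43599147]
 [211.71944651  73.58264165]
 [211.65504853  63.73386212]]
```

View pics/w1c.png

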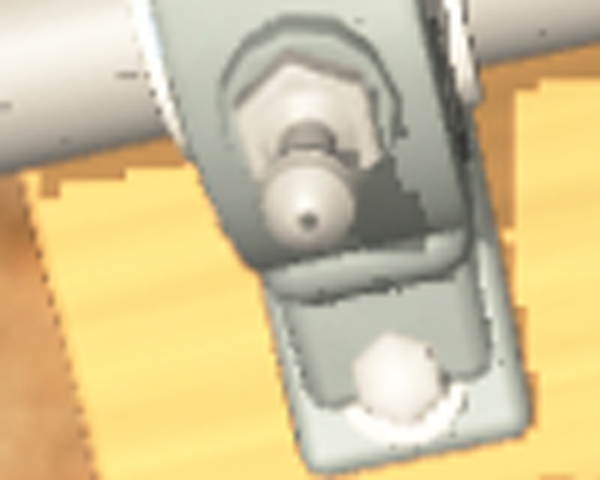

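```bash
python3 -m inch '[{"dx":0,"dy":0,"dz":0,"rx":0,"ry":0,"rz":-0.12,"hand":-1},{"dx":0,"dy":0,"dz":0,"rx":0,"ry":0,"rz":-0.12,"hand":-1},{"dx":47,"dy":9,"dz":0,"rx":0,"ry":0,"rz":0,"hand":-1},{"dx":47,"dy":9,"dz":0,"rx":0,"ry":0,"rz":0,"hand":-1},{"dx":47,"dy":9,"dz":0,"rx":0,"ry":0,"rz":0,"hand":-1},{"dx":47,"dy":9,"dz":0,"rx":0,"ry":0,"rz":0,"hand":-1},{"dx":47,"dy":9,"dz":0,"rx":0,"ry":0,"rz":0,"hand":-1},{"dx":47,"dy":9,"dz":0,"rx":0,"ry":0,"rz":0,"hand":-1},{"dx":47,"dy":9,"dz":0,"rx":0,"ry":0,"rz":0,"hand":-1},{"dx":5,"dy":5,"dz":0,"rx":0,"ry":0,"rz":0,"hand":-1}]' 30
python3 - <<'E'
from h import *
C=cam("wrist"); im,d=bot.grab_frame("wrist"); save(im,"w7.png"); np.savez("w7",im=im,d=d,o=C[2],R=C[3])
rr,cc=np.mgrid[0:384,0:512]
P=pts("wrist",rr.ravel(),cc.ravel(),d.ravel(),C)
def m(z0,z1): 
    k=(P[:,0]>.45)&(P[:,0]<.59)&(P[:,1]>.35)&(P[:,1]<.5)&(P[:,2]>z0)&(P[:,2]<z1);return P[k]
for z0,z1 in [(.192,.21),(.133,.143),(.065,.08)]:
    g=m(z0,z1)
    if len(g)>5: print(z0,len(g),g.mean(0),cv2.minEnclosingCircle((g[:,:2]*1000).astype(np.float32)))
print(bot.observe()['position'])
E
```

```text
clock: 15.95
position: [0.5184, 0.4271, 0.2855]
tool_rot: [3.141, -0.003, 1.771]
force: [-0.7, 0.1, -0.2]
grip_width: 0.0855
0.192 1758 [0.51861388 0.42333933 0.1991656 ] ((518.9691162109375, 421.619384765625), 18.137056350708008)
0.133 977 [0.51682119 0.43248296 0.13859328] ((518.97216796875, 422.0496826171875), 24.8048095703125)
0.065 3952 [0.51627977 0.43379545 0.07228324] ((518.870361328125, 422.066650390625), 63.22312927246094)
[0.52003821 0.42490754 0.285206  ]
```

View pics/w7.png

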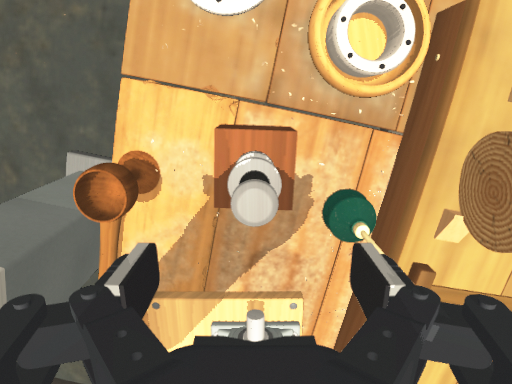

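```bash
python3 -m inch '[{"dx":-4,"dy":1,"dz":30,"rx":0,"ry":0,"rz":0,"hand":-1},{"dx":0,"dy":0,"dz":40,"rx":0,"ry":0,"rz":0,"hand":-1},{"dx":0,"dy":0,"dz":40,"rx":0,"ry":0,"rz":0,"hand":-1},{"dx":0,"dy":0,"dz":28,"rx":0,"ry":0,"rz":0,"hand":-1},{"dx":0,"dy":0,"dz":0,"rx":0,"ry":0,"rz":0,"hand":-1},{"dx":0,"dy":0,"dz":0,"rx":0,"ry":0,"rz":0,"hand":-1}]' 40
python3 - <<'E'
from h import *
s=bot.observe();print(s['position'],s['tool_rot'],s['force'])
im,d=bot.grab_frame("wrist"); save(im,"w8.png")
E
```

```text
clock: 16.6
position: [0.5237, 0.4169, 0.1481]
tool_rot: [3.14, -0.0, 1.767]
force: [0.3, 0.6, 1.2]
grip_width: 0.0854
[0.52372033 0.41692995 0.14809686] [ 3.14018556e+00 -1.02739933e-04  1.76703298e+00] [0.33681563 0.55158973 1.22645129]
```

View pics/w8.png

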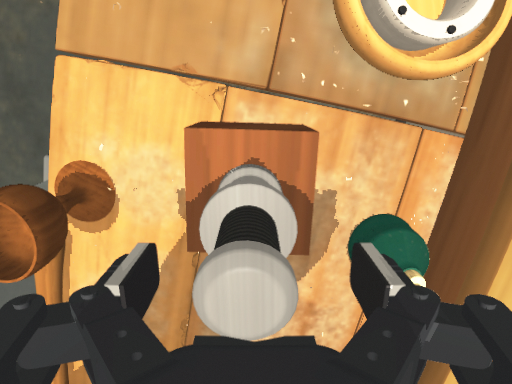

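```bash
for i in 1 2 3 4; do python3 -m inch '[{"dx":0,"dy":0,"dz":0,"rx":0,"ry":0,"rz":0,"hand":-1}]' 40 | grep position; done
```

```text
position: [0.5238, 0.4177, 0.1487]
position: [0.5235, 0.4176, 0.1479]
position: [0.5232, 0.4175, 0.1472]
position: [0.5231, 0.4174, 0.1467]
```

```bash
python3 -m inch '[{"dx":5,"dy":-3,"dz":0,"rx":0,"ry":0,"rz":0,"hand":-1},{"dx":0,"dy":0,"dz":0,"rx":0,"ry":0,"rz":0,"hand":-1},{"dx":0,"dy":0,"dz":0,"rx":0,"ry":0,"rz":0,"hand":-1}]' 40;python3 -m inch '[{"dx":0,"dy":0,"dz":0,"rx":0,"ry":0,"rz":0,"hand":0.5},{"dx":0,"dy":0,"dz":0,"rx":0,"ry":0,"rz":0,"hand":1},{"dx":0,"dy":0,"dz":0,"rx":0,"ry":0,"rz":0,"hand":1},{"dx":0,"dy":0,"dz":0,"rx":0,"ry":0,"rz":0,"hand":1},{"dx":0,"dy":0,"dz":0,"rx":0,"ry":0,"rz":0,"hand":1},{"dx":0,"dy":0,"dz":0,"rx":0,"ry":0,"rz":0,"hand":1},{"dx":0,"dy":0,"dz":0,"rx":0,"ry":0,"rz":0,"hand":1}]' 90
```

```text
clock: 17.35
position: [0.5188, 0.4219, 0.1463]
tool_rot: [-3.141, -0.0, 1.77]
force: [0.2, -0.0, 0.2]
grip_width: 0.0853
clock: 18.05
position: [0.5191, 0.4217, 0.1465]
tool_rot: [3.141, -0.0, 1.77]
force: [0.7, -0.5, 4.2]
grip_width: 0.0299
```

```bash
python3 -m inch '[{"dx":0,"dy":0,"dz":-10,"rx":0,"ry":0,"rz":0,"hand":1},{"dx":0,"dy":0,"dz":-20,"rx":0,"ry":0,"rz":0,"hand":1},{"dx":0,"dy":0,"dz":-25,"rx":0,"ry":0,"rz":0,"hand":1},{"dx":0,"dy":0,"dz":-25,"rx":0,"ry":0,"rz":0,"hand":1},{"dx":0,"dy":0,"dz":-30,"rx":0,"ry":0,"rz":0,"hand":1},{"dx":0,"dy":0,"dz":-35,"rx":0,"ry":0,"rz":0,"hand":1},{"dx":0,"dy":0,"dz":0,"rx":0,"ry":0,"rz":0,"hand":1}]' 90
python3 - <<'E'
from h import *
s=bot.observe();print(s['position'],s['tool_rot'],s['force'],s['grip_width'])
for n in ["wrist","scene"]:
    im,d=bot.grab_frame(n); save(im if n=="wrist" else cv2.resize(im[100:300,60:330],None,fx=2.9,fy=2.9,interpolation=cv2.INTER_CUBIC),n+"9.png")
    np.savez("g9_"+n,im=im,d=d,o=cam(n)[2],R=cam(n)[3])
    for q in bot.tip_of(n,"coupler_seat")[:2]+bot.tip_of(n,"gun_grip")[:2]: print(n,q)
E
```

```text
clock: 18.75
position: [0.5197, 0.4228, 0.2963]
tool_rot: [3.137, -0.003, 1.77]
force: [0.1, 1.2, -4.5]
grip_width: 0.0301
[0.51974416 0.4227782  0.29628347] [ 3.13653093 -0.0032204   1.7696574 ] [ 0.14546525  1.23808697 -4.46676659] 0.03012336954079124
wrist {'centre': [271.7, 252.3], 'score': 0.78}
wrist {'centre': [169.3, 140.0], 'score': 0.36}
scene {'centre': [181.1, 105.0], 'score': 0.75}
scene {'centre': [211.9, 113.5], 'score': 0.63}
```

View pics/wrist9.png

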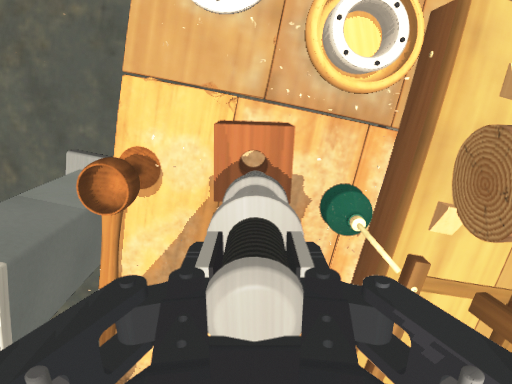

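View pics/scene9.png

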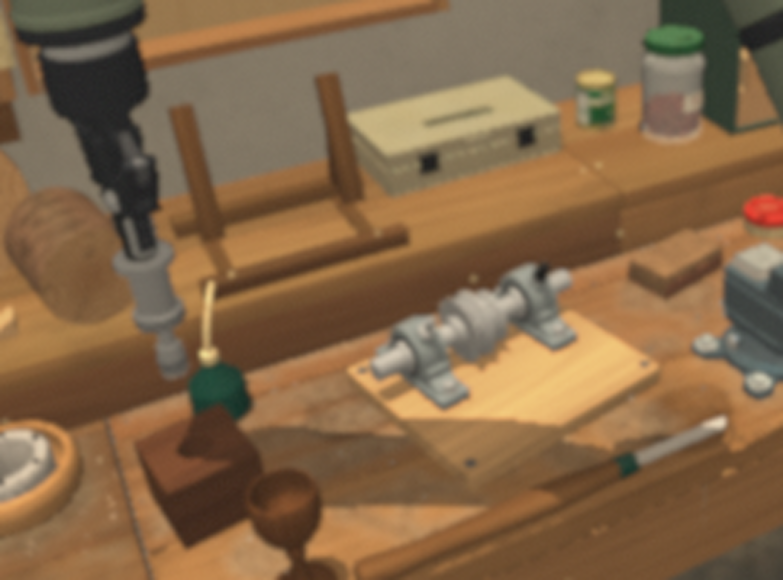

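```bash
python3 -m inch '[{"dx":-15,"dy":-7,"dz":0,"rx":0,"ry":0,"rz":0,"hand":1},{"dx":-28,"dy":-12,"dz":0,"rx":0,"ry":0,"rz":0,"hand":1},{"dx":-30,"dy":-13,"dz":5,"rx":0,"ry":0,"rz":0,"hand":1},{"dx":-30,"dy":-13,"dz":5,"rx":0,"ry":0,"rz":0,"hand":1},{"dx":-30,"dy":-13,"dz":5,"rx":0,"ry":0,"rz":0,"hand":1},{"dx":-30,"dy":-13,"dz":5,"rx":0,"ry":0,"rz":0,"hand":1},{"dx":-30,"dy":-13,"dz":5,"rx":0,"ry":0,"rz":0,"hand":1},{"dx":-30,"dy":-13,"dz":5,"rx":0,"ry":0,"rz":0,"hand":1},{"dx":-30,"dy":-13,"dz":0,"rx":0,"ry":0,"rz":0,"hand":1},{"dx":0,"dy":0,"dz":0,"rx":0,"ry":0,"rz":0,"hand":1}]' 90
python3 - <<'E'
from h import *
s=bot.observe();print(s['qpos'],s['position'],s['tool_rot'])
# gun axis in tool frame from lifted view
z=np.load("g9_wrist.npz"); C=list(cam("wrist")); C[2]=z["o"];C[3]=z["R"]; d=z["d"]
rr,cc=np.mgrid[0:384,0:512]; P=pts("wrist",rr.ravel(),cc.ravel(),d.ravel(),C)
Rt=R.from_euler('xyz',[3.13653,-.00322,1.76966]).as_matrix(); Q=(P-[.51974,.42278,.29628])@Rt
k=(abs(Q[:,0])<.06)&(abs(Q[:,1])<.014)
h,e=np.histogram(Q[k,2],bins=np.arange(-.08,.15,.002)); print([(round(a,3),b) for a,b in zip(e,h) if b>60])
for a,b in [(-.056,-.046),(-.002,.012)]:
    k=(np.hypot(Q[:,0],Q[:,1])<.034)&(Q[:,2]>a)&(Q[:,2]<b); q=Q[k]; print(k.sum(),q.mean(0),q.min(0),q.max(0),cv2.minEnclosingCircle((q[:,:2]*1000).astype(np.float32)))
E
```

```text
clock: 20.05
position: [0.4604, 0.1474, 0.2606]
tool_rot: [-3.139, 0.002, 1.765]
force: [-0.1, -0.1, -4.9]
grip_width: 0.0297
[ 0.0333261   0.30506212 -0.57611211  1.90289647  0.19863114  0.99252856
 -0.43683257] [0.46039848 0.1474342  0.26056055] [-3.13943240e+00  2.46905864e-03  1.76541972e+00]
[(np.float64(-0.08), np.int64(791)), (np.float64(-0.078), np.int64(633)), (np.float64(-0.076), np.int64(507)), (np.float64(-0.074), np.int64(499)), (np.float64(-0.072), np.int64(390)), (np.float64(-0.07), np.int64(63)), (np.float64(-0.054), np.int64(75)), (np.float64(-0.052), np.int64(3747)), (np.float64(-0.05), np.int64(1179)), (np.float64(-0.048), np.int64(635)), (np.float64(-0.046), np.int64(252)), (np.float64(-0.044), np.int64(226)), (np.float64(-0.042), np.int64(185)), (np.float64(-0.032), np.int64(81)), (np.float64(-0.03), np.int64(162)), (np.float64(-0.028), np.int64(128)), (np.float64(-0.026), np.int64(168)), (np.float64(-0.024), np.int64(132)), (np.float64(-0.022), np.int64(155)), (np.float64(-0.02), np.int64(130)), (np.float64(-0.018), np.int64(147)), (np.float64(-0.016), np.int64(
[... 276 characters left out ...]
.0), np.int64(74)), (np.float64(0.002), np.int64(84)), (np.float64(0.004), np.int64(69)), (np.float64(0.006), np.int64(84)), (np.float64(0.008), np.int64(283)), (np.float64(0.01), np.int64(1187)), (np.float64(0.012), np.int64(100)), (np.float64(0.062), np.int64(202)), (np.float64(0.064), np.int64(211)), (np.float64(0.066), np.int64(65))]
8288 [ 0.00601707  0.00030579 -0.05033348] [-0.00899698 -0.03394073 -0.05598862] [ 0.01784033  0.03397012 -0.04600305] ((0.08114258199930191, 0.02774643339216709), 33.97484588623047)
2701 [ 0.01318833 -0.00105985  0.00925399] [-0.00545691 -0.02503507 -0.00194805] [0.02437054 0.02350712 0.01199126] ((4.168268203735352, -0.7510871887207031), 24.30087661743164)
```

```bash
python3 -m inch '[{"dx":0,"dy":0,"dz":0,"rx":-0.08,"ry":0,"rz":-0.01,"hand":1},{"dx":0,"dy":0,"dz":0,"rx":-0.1,"ry":0,"rz":0,"hand":1},{"dx":0,"dy":0,"dz":0,"rx":-0.1,"ry":0,"rz":0,"hand":1},{"dx":0,"dy":0,"dz":0,"rx":0,"ry":0,"rz":0,"hand":1}]' 90
python3 - <<'E'
from h import *
s=bot.observe();print(s['qpos'],s['position'],s['tool_rot'])
E
```

```text
clock: 20.45
position: [0.4593, 0.1513, 0.2607]
tool_rot: [2.86, 0.002, 1.781]
force: [-1.3, -1.8, -5.3]
grip_width: 0.03
[ 0.02503238  0.15876038 -0.57486473  2.12005594  0.29687516  0.64041828
 -0.53925677] [0.45927834 0.15127186 0.26071127] [2.86049660e+00 1.69723176e-03 1.78058926e+00]
```

```bash
python3 -m inch '[{"dx":0,"dy":0,"dz":0,"rx":-0.08,"ry":0,"rz":0,"hand":1},{"dx":0,"dy":0,"dz":0,"rx":-0.08,"ry":0,"rz":0,"hand":1},{"dx":0,"dy":0,"dz":0,"rx":-0.08,"ry":0,"rz":0,"hand":1},{"dx":0,"dy":0,"dz":0,"rx":0,"ry":0,"rz":0,"hand":1},{"dx":0,"dy":0,"dz":0,"rx":0,"ry":0,"rz":0,"hand":1}]' 90
python3 - <<'E'
from h import *
s=bot.observe();print(s['qpos'],s['position'],s['tool_rot'],s['force'])
Rt=R.from_euler('xyz',s['tool_rot']).as_matrix(); p=np.array(s['position'])
seat=p+Rt@[0,-.0007,.111]
yaw=.205; ex=np.array([np.cos(yaw),np.sin(yaw),0]);ey=np.array([-np.sin(yaw),np.cos(yaw),0]);ez=np.array([0,0,1.])
n=-.5*ex+.866*ez; T=np.array([.5365,.1672,.118])
err=Rt.T@(T-seat); print("tool-frame shift to seat (mm)",err*1000)
rv=R.from_matrix(Rt.T@np.c_[ey,np.cross(-n,ey),-n]).as_rotvec(); print("rot needed",rv)
for cn in ["wrist","scene","top"]:
    C=cam(cn); im,d=bot.grab_frame(cn); np.savez("g10_"+cn,im=im,d=d,o=C[2],R=C[3]); save(im,cn+"10.png")
E
```

```text
clock: 20.95
position: [0.4614, 0.1522, 0.2612]
tool_rot: [2.624, 0.001, 1.781]
force: [-0.4, 0.2, -4.1]
grip_width: 0.0299
[-0.07316609  0.07564628 -0.50232805  2.30270775  0.65627676  0.34946095
 -0.92860436] [0.46135432 0.15215286 0.26122007] [2.62440247e+00 1.38555207e-03 1.78053270e+00] [-0.41306767  0.24624976 -4.10347194]
tool-frame shift to seat (mm) [-0.72965246 -3.50501792 51.37937639]
rot needed [-0.006418   -0.00115293  0.00479831]
```

View pics/wrist10.png

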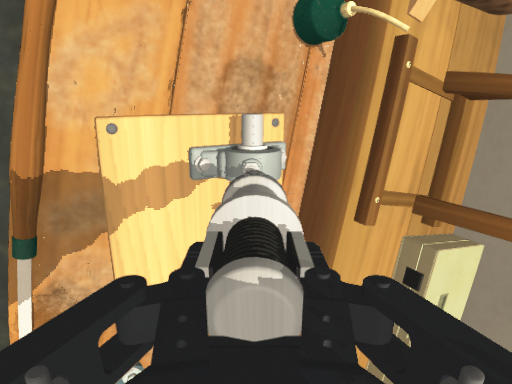

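View pics/scene10.png

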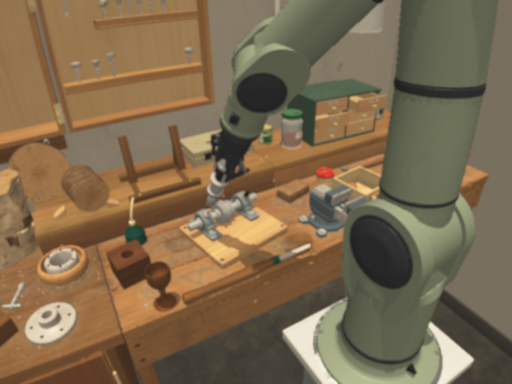

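View pics/top10.png

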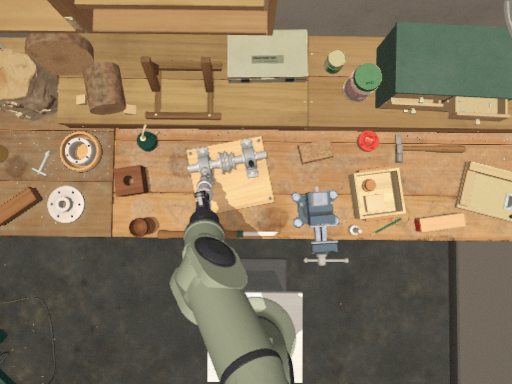

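Run:
```python
from h import *
a=np.load("g10_wrist.npz")["im"][105:265,180:330]; save(cv2.resize(a,None,fx=3.7,fy=3.7,interpolation=cv2.INTER_CUBIC),"w10c.png")
a=np.load("g10_scene.npz")["im"][140:260,170:290]; save(cv2.resize(a,None,fx=4.9,fy=4.9,interpolation=cv2.INTER_CUBIC),"s10c.png")
yaw=.205; ex=np.array([np.cos(yaw),np.sin(yaw),0]);ez=np.array([0,0,1.]); n=-.5*ex+.866*ez; T=np.array([.5365,.1672,.118])
for nm,off in [("wrist",(180,105,3.7)),("scene",(170,140,4.9))]:
    z=np.load(f"g10_{nm}.npz"); C=list(cam(nm)); C[2]=z["o"];C[3]=z["R"]
    px=proj(nm,[T,T-.006*n,T-.0225*n],C); print(nm,px,(px-off[:2])*off[2])
```

```text
wrist [[250.33257808 175.49041342]
 [250.44127624 174.13818336]
 [250.72085017 170.66111444]] [[260.2305389  260.81452967]
 [260.63272208 255.81127841]
 [261.66714564 242.94612345]]
scene [[208.1317454  208.84902463]
 [207.71126797 209.87751649]
 [206.57466969 212.65879207]] [[186.84555246 337.36022071]
 [184.78521308 342.39983078]
 [179.21588149 356.02808116]]
```

View pics/w10c.png

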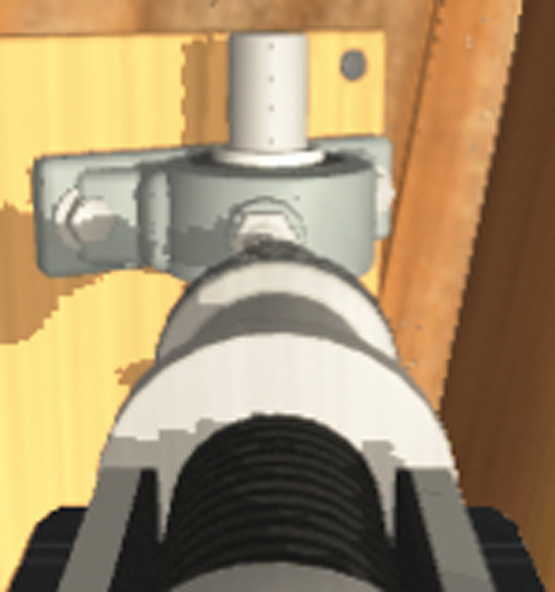

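View pics/s10c.png

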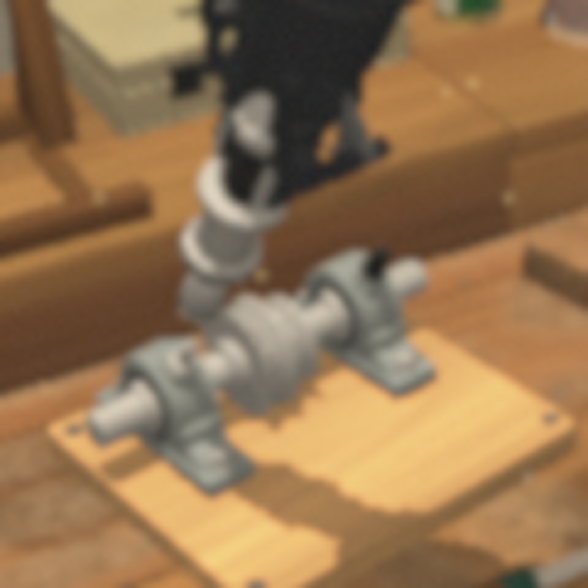

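Run:
```python
from h import *
z=np.load("g10_scene.npz"); C=list(cam("scene"))
Rt=R.from_euler('xyz',[2.6244,.0014,1.7805]).as_matrix(); p=np.array([.4614,.1522,.2612])
pts3=[p+Rt@[0,-.0005,t] for t in (-.051,.0105,.0765,.131)]
yaw=.205; ex=np.array([np.cos(yaw),np.sin(yaw),0]);ez=np.array([0,0,1.]); n=-.5*ex+.866*ez; T=np.array([.5365,.1672,.118])
pts3+=[T,T-.006*n]
px=proj("scene",pts3,C); print((px-(170,140))*4.9)
im=z["im"].copy(); b=cv2.resize(im[140:260,170:290],None,fx=4.9,fy=4.9,interpolation=cv2.INTER_CUBIC)
for q in (px-(170,140)+.5)*4.9: cv2.drawMarker(b,tuple(int(v) for v in q),(255,0,0),0,8,1)
save(b[:450,100:350].repeat(2,0)[:600] if 0 else cv2.resize(b[80:400,100:350],None,fx=1.85,fy=1.85),"s10d.png")
```

```text
[[268.26161218 116.32743174]
 [240.30312366 186.656178  ]
 [213.37549278 254.60786807]
 [193.22316678 305.60218749]
 [186.84555246 337.36022071]
 [184.78521308 342.39983078]]
```

View pics/s10d.png

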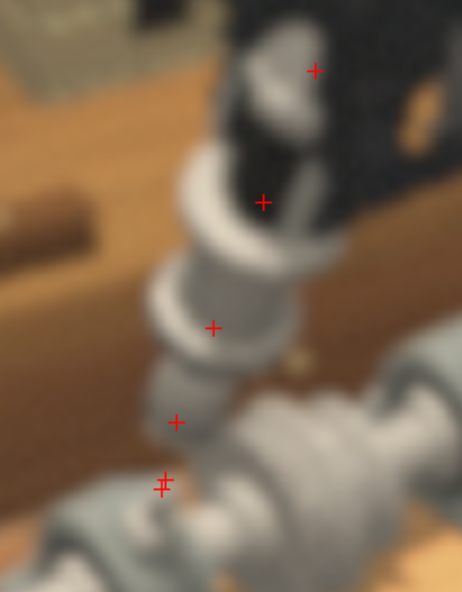

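Run:
```python
from h import *
z=np.load("f_scene.npz"); C=list(cam("scene"))
yaw=.205; ex=np.array([np.cos(yaw),np.sin(yaw),0]);ey=np.array([-np.sin(yaw),np.cos(yaw),0]);ez=np.array([0,0,1.]); n=-.5*ex+.866*ez; T=np.array([.5365,.1672,.118])
c=np.array([.5423,.0909,0])
L=[T,T-.006*n,T-.0225*n]+[c+ex*a*.115+ey*b*.13+ez*.022 for a in(-1,1) for b in(-1,1)]+[c+ex*a*.1+ey*b*.1185+ez*.022 for a in(-1,1) for b in(-1,1)]
L+=[c+ex*.045+ey*.075+ez*.093]
px=proj("scene",L,C)
b=cv2.resize(z["im"][180:270,175:295],None,fx=6.6,fy=6.6,interpolation=cv2.INTER_CUBIC)
for q in (px-(175,180)+.5)*6.6: cv2.drawMarker(b,tuple(int(v) for v in q),(255,0,0),0,10,1)
save(b,"s0d.png")
z=np.load("g10_top.npz"); C=list(cam("top"));px=proj("top",L,C)
z=np.load("f_top.npz")
b=cv2.resize(z["im"][130:220,180:280],None,fx=6.6,fy=6.6,interpolation=cv2.INTER_CUBIC)
for q in (px-(180,130)+.5)*6.6: cv2.drawMarker(b,tuple(int(v) for v in q),(255,0,0),0,10,1)
save(b,"t0d.png")
```

```text
(no output)
```

View pics/s0d.png

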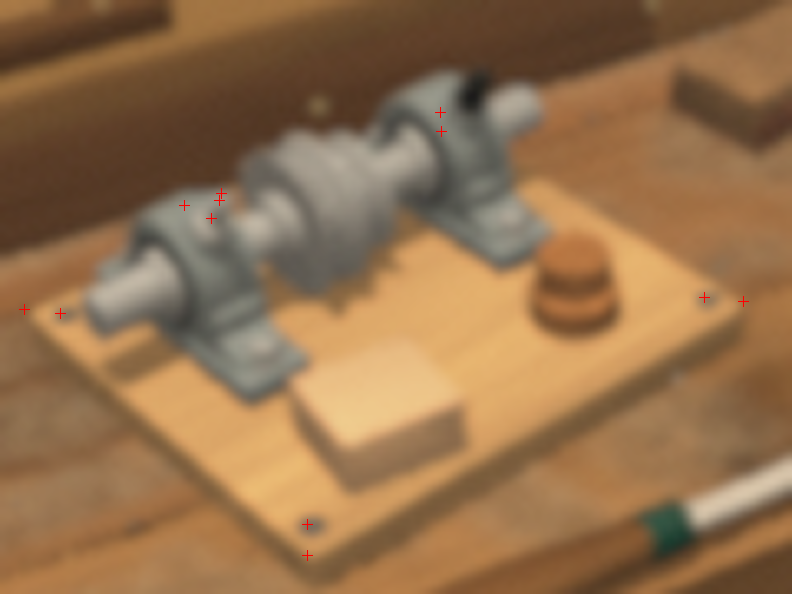

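View pics/t0d.png

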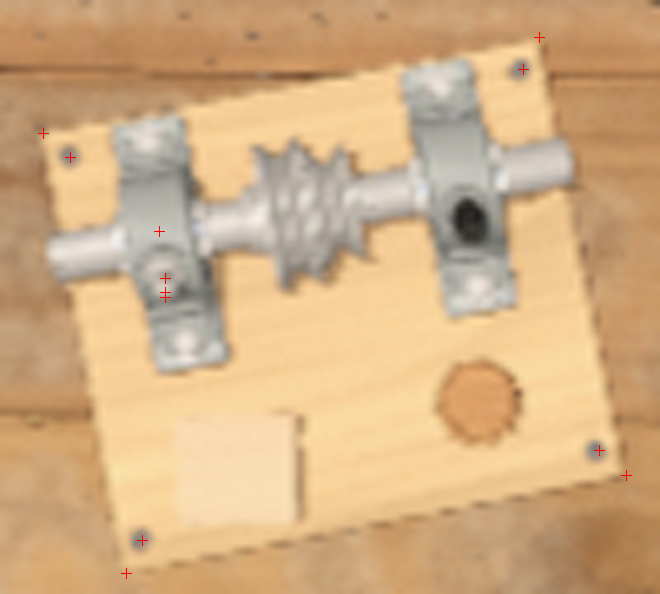

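Run:
```python
from h import *
from scipy.optimize import least_squares
yaw=.205; ex=np.array([np.cos(yaw),np.sin(yaw),0]);ey=np.array([-np.sin(yaw),np.cos(yaw),0]);ez=np.array([0,0,1.]); n=-.5*ex+.866*ez; c=np.array([.5423,.0909,0])
C0=list(cam("wrist"))
for f,(r,cl) in [("w1.npz",(75,211)),("w6.npz",(79,271))]:
    z=np.load(f); C=list(C0); C[2]=z["o"];C[3]=z["R"]
    rr,cc=np.mgrid[r-9:r+10,cl-9:cl+10]; P=pts("wrist",rr.ravel(),cc.ravel(),z["d"][r-9:r+10,cl-9:cl+10].ravel(),C)
    print(f); print(np.round((P[:,2]*1000).reshape(19,19)).astype(int)[::1,::1])
    k=(P[:,2]>.106)&(P[:,2]<.13); q=P[k]
    ctr=[.5385,.167,.112]
    v=C[2]-np.array(ctr); v/=np.linalg.norm(v)
    g=least_squares(lambda x:np.linalg.norm(q-x,axis=1)-.006,q.mean(0)-.004*v,loss='soft_l1',f_scale=.001)
    print(len(q),"ball centre",g.x,"tip",g.x+.006*n,"arbor frame",[(g.x-c)@e for e in (ex,ey,ez)],np.sqrt(2*g.cost/len(q)))
```

```text
w1.npz
[[ 96  96  97 113 113 116 115 115 115 115 115 116 115 115  96  96  96  96
   95]
 [ 95  96  96 115 115 115 116 117 116 117 116 116 115 115 114  96  95  95
  353]
 [ 95  97 115 114 116 116 115 117 118 116 117 115 115 114 115 114  94  94
   93]
 [ 95 113 115 115 117 116 117 117 116 118 117 116 117 116 115 114 113  92
   88]
 [ 95 115 116 116 117 118 117 118 117 117 116 117 116 116 115 114 112  87
   81]
 [ 81 114 115 117 117 117 116 117 118 118 118 353 116 117 115 115 114 112
   79]
 [ 82 114 115 116 116 118 118 118 117 117 115 117 116 116 116 114 115 112
   78]
 [ 80 117 115 117 117 117 118 117 117 116 117 117 116 116 115 114 114 112
   76]
 [ 79 114 115 116 117 116 117 116 118 119 116 118 117 117 117 114 113 110
   74]
 [ 78 114 116 117 117 117 117 116 117 117 116 116 117 115 116 114 114 112
   75]
 [ 79 112 115 115 116 116 117 117 117 117 117 116 116 117 115 115 114  75
   76]
 [ 78  76 114 116 116 118 117 117 117 117 116 116 116 117 116 114 113  74
   74]
 [ 76  76 113 115 114 116 116 117 116 117 115 116 115 115 115 113  71  72
   71]
 [ 74  75  74 113 116 115 116 116 117 11
[... 1740 characters left out ...]
  57  58  58  58 112 114 115 117 116 117 115 115 114  95  94  98
   97]
 [ 51  54  57  58  56  58 430  67 112 114 114 116 115 114  95  95  95  97
   96]
 [ 47  54  55  56  59  57  65  67  71  72 112 110  79  86  95  95  94  96
   96]
 [ 48  54  56  55  57  58  62  67  70  70  74  76  78  80  80  93  95  95
   96]
 [ 48  53  55  54  58  57  58  66  69  72  73  75  79  80  80  83  89  88
   89]
 [ 46 430  55  56  58  57  58  65  67  71  73  74  76  77  81  81  83  88
   89]]
114 ball centre [0.54046855 0.16778956 0.1110577 ] tip [0.53753137 0.16717886 0.1162537 ] arbor frame [np.float64(0.0138590908934304), np.float64(0.07565238727557176), np.float64(0.11105770093787108)] 0.0005755613668384236
```

```bash
cat > chk.py <<'E'
from h import *
s=bot.observe();print(s['clock'],s['qpos'].round(3),s['position'],'F',s['force'].round(1),'w',s['grip_width'])
Rt=R.from_euler('xyz',s['tool_rot']).as_matrix(); p=np.array(s['position'])
yaw=.205; ex=np.array([np.cos(yaw),np.sin(yaw),0]);ey=np.array([-np.sin(yaw),np.cos(yaw),0]);ez=np.array([0,0,1.])
n=-.5*ex+.866*ez; T=np.array([.5375,.1673,.1164])
print("shift tool mm",(Rt.T@(T-p-Rt@[0,-.0007,.111])*1000).round(2), "F along tool", (Rt.T@s['force']).round(1))
print("rot",R.from_matrix(Rt.T@np.c_[ey,np.cross(-n,ey),-n]).as_rotvec().round(4))
E
python3 -m inch '[{"dx":-1,"dy":-4,"dz":0,"rx":-0.006,"ry":0,"rz":0,"hand":1},{"dx":0,"dy":0,"dz":10,"rx":0,"ry":0,"rz":0,"hand":1},{"dx":0,"dy":0,"dz":8,"rx":0,"ry":0,"rz":0,"hand":1},{"dx":0,"dy":0,"dz":0,"rx":0,"ry":0,"rz":0,"hand":1},{"dx":0,"dy":0,"dz":0,"rx":0,"ry":0,"rz":0,"hand":1}]' 90; python3 chk.py;  python3 -m inch '[{"dx":0,"dy":0,"dz":0,"rx":0,"ry":0,"rz":0,"hand":1}]' 90 >/dev/null; python3 chk.py
python3 - <<'E'
from h import *
C=cam("wrist"); im,d=bot.grab_frame("wrist"); np.savez("w11",im=im,d=d,o=C[2],R=C[3]); save(cv2.resize(im[105:265,180:330],None,fx=3.7,fy=3.7,interpolation=cv2.INTER_CUBIC),"w11.png")
C=cam("scene"); im,d=bot.grab_frame("scene"); save(cv2.resize(im[150:250,170:270],None,fx=5.9,fy=5.9,interpolation=cv2.INTER_CUBIC),"s11.png")
E
```

```text
clock: 21.6
position: [0.467, 0.1521, 0.2438]
tool_rot: [2.616, 0.0, 1.78]
force: [-0.5, -0.4, -3.2]
grip_width: 0.0302
21.6 [-0.11   0.116 -0.468  2.323  0.827  0.311 -1.098] [0.46702617 0.15210028 0.24376814] F [-0.5 -0.4 -3.2] w 0.030244066583305557
shift tool mm [ 0.32 -0.77 35.35] F along tool [-0.3 -2.1  2.5]
rot [ 0.0015 -0.0015  0.0034]
21.7 [-0.11   0.115 -0.468  2.324  0.828  0.311 -1.099] [0.46700502 0.15203134 0.24409291] F [ 0.1 -0.2 -3.5] w 0.029917224298412436
shift tool mm [ 0.38 -1.04 35.65] F along tool [-0.2 -1.7  3.1]
rot [ 0.0025 -0.0015  0.0034]
```

View pics/w11.png

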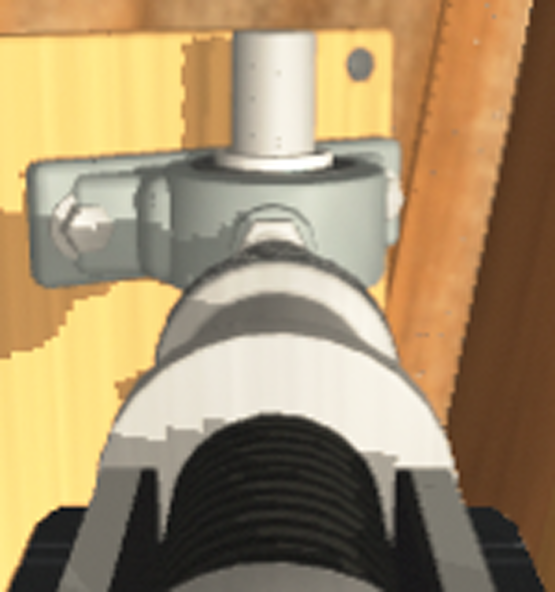

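View pics/s11.png

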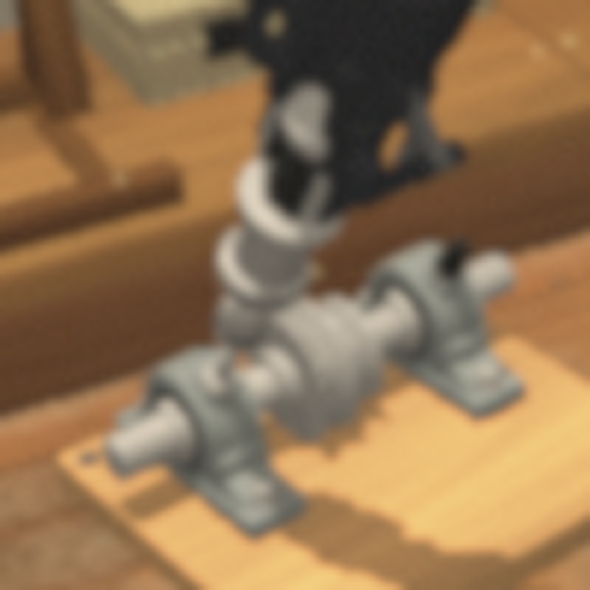

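Run:
```python
from h import *
s=bot.observe(); Rt=R.from_euler('xyz',s['tool_rot']).as_matrix(); p=np.array(s['position'])
# depth check of gun in tool frame
z=np.load("w11.npz"); C=list(cam("wrist")); C[2]=z["o"];C[3]=z["R"]
rr,cc=np.mgrid[0:384,0:512]; P=pts("wrist",rr.ravel(),cc.ravel(),z["d"].ravel(),C); Q=(P-p)@Rt
for a,b in [(-.056,-.046),(.006,.016)]:
    k=(np.hypot(Q[:,0],Q[:,1])<.027)&(Q[:,2]>a)&(Q[:,2]<b)&((Q[:,0]>.005)|(a<0)); q=Q[k]; 
    k2=abs(q[:,1])<.004; print(a,k.sum(),"z",np.median(q[:,2]),"xmax",np.percentile(q[k2,0],98), "y",q[:,1].min(),q[:,1].max())
# barrel edge further: farthest x as function of z within |y|<3mm
for za in np.arange(.012,.12,.01):
    k=(abs(Q[:,1])<.006)&(Q[:,2]>za)&(Q[:,2]<za+.01)&(abs(Q[:,0])<.05)
    if k.sum()>3: print(round(za,3),k.sum(),Q[k,0].max(),np.median(Q[k,0]))
C=cam("scene"); im,d=bot.grab_frame("scene"); sc=5.9
b=cv2.resize(im[150:250,170:270],None,fx=sc,fy=sc,interpolation=cv2.INTER_CUBIC)
th=np.linspace(0,2*np.pi,40)
def circ(o,Rm,zz,r,col):
    pp=np.array([o+Rm@[r*np.cos(t),r*np.sin(t)-.0005,zz] for t in th]); q=(proj("scene",pp,C)-(170,150)+.5)*sc
    cv2.polylines(b,[q.astype(np.int32)],True,col,1)
g=-.0155
for zz,r in [(-.036,18),(.026,25),(.034,25),(.147,12.5)]: circ(p,Rt,g+zz,r/1000,(255,0,0))
yaw=.205; ex=np.array([np.cos(yaw),np.sin(yaw),0]);ey=np.array([-np.sin(yaw),np.cos(yaw),0]);ez=np.array([0,0,1.]); n=-.5*ex+.866*ez; T=np.array([.5375,.1673,.1164])
Rn=np.c_[ey,np.cross(-n,ey),-n]
circ(T,Rn,.006,.006,(0,0,255)); circ(T,Rn,.0225,.0095,(0,0,255))
c=np.array([.5423,.0909,0])
L=[c+ex*a*.115+ey*b_*.13+ez*.022 for a,b_ in[(-1,-1),(-1,1),(1,1),(1,-1)]]
cv2.polylines(b,[((proj("scene",L,C)-(170,150)+.5)*sc).astype(np.int32)],True,(0,0,255),1)
save(b,"s12.png")
```

```text
-0.056 7488 z -0.053519122269558864 xmax 0.01785716671706926 y -0.024113041200245593 0.024142262416752464
0.006 2419 z 0.007567446392741608 xmax 0.0250105887683216 y -0.024782591348859857 0.023922039584676494
0.012 34 0.025264560384070954 0.024684485027650523
0.042 72 0.01747521870646921 0.016878970783063385
0.052 200 0.021920066179939864 0.018130790545452045
0.062 86 0.022862588206667107 0.02202496215383784
0.112 18 0.013402359938331897 0.012850271862098854
```

View pics/s12.png

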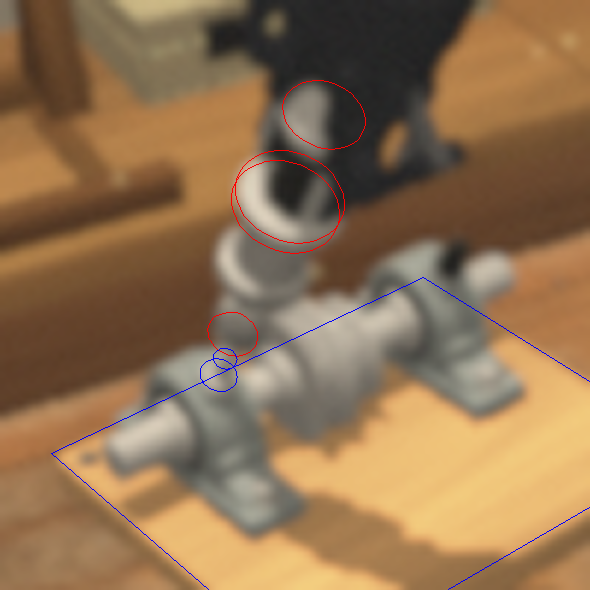

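```bash
python3 -m inch '[{"dx":0,"dy":-1,"dz":8,"rx":0,"ry":0,"rz":0,"hand":1},{"dx":0,"dy":0,"dz":6,"rx":0,"ry":0,"rz":0,"hand":1},{"dx":0,"dy":0,"dz":0,"rx":0,"ry":0,"rz":0,"hand":1},{"dx":0,"dy":0,"dz":0,"rx":0,"ry":0,"rz":0,"hand":1},{"dx":0,"dy":0,"dz":0,"rx":0,"ry":0,"rz":0,"hand":1}]' 110; python3 chk.py
python3 - <<'E'
from h import *
C=cam("wrist"); im,d=bot.grab_frame("wrist"); np.savez("w13",im=im,d=d,o=C[2],R=C[3]); save(cv2.resize(im[105:265,180:330],None,fx=3.7,fy=3.7,interpolation=cv2.INTER_CUBIC),"w13.png")
E
```

```text
clock: 22.35
position: [0.4729, 0.1533, 0.2315]
tool_rot: [2.615, 0.0, 1.78]
force: [-0.1, 1.0, -4.2]
grip_width: 0.0295
22.35 [-0.143  0.149 -0.435  2.329  0.945  0.292 -1.213] [0.47288887 0.15334831 0.23150972] F [-0.1  1.  -4.2] w 0.0294524849500027
shift tool mm [2.900e-01 1.000e-02 2.174e+01] F along tool [ 1.  -2.1  3.7]
rot [ 0.0028 -0.0017  0.0036]
```

View pics/w13.png

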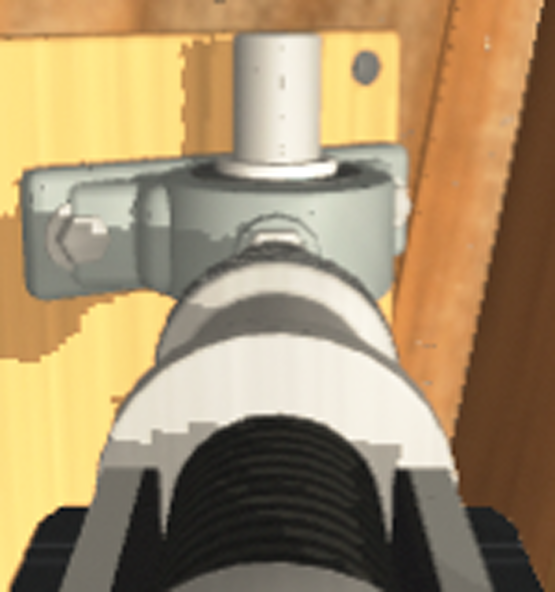

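```bash
python3 -m inch '[{"dx":0,"dy":0,"dz":3,"rx":0,"ry":0,"rz":0,"hand":1},{"dx":0,"dy":0,"dz":3,"rx":0,"ry":0,"rz":0,"hand":1},{"dx":0,"dy":0,"dz":3,"rx":0,"ry":0,"rz":0,"hand":1},{"dx":0,"dy":0,"dz":0,"rx":0,"ry":0,"rz":0,"hand":1}]' 110 >/dev/null; python3 chk.py
python3 -m inch '[{"dx":0,"dy":0,"dz":2,"rx":0,"ry":0,"rz":0,"hand":1},{"dx":0,"dy":0,"dz":2,"rx":0,"ry":0,"rz":0,"hand":1},{"dx":0,"dy":0,"dz":0,"rx":0,"ry":0,"rz":0,"hand":1}]' 110 >/dev/null; python3 chk.py
```

```text
22.8 [-0.166  0.172 -0.412  2.33   1.022  0.282 -1.287] [0.47730399 0.15434434 0.22290213] F [ 0.5 -0.4 -4. ] w 0.029234549161491666
shift tool mm [ 0.22  0.55 12.02] F along tool [-0.4 -1.7  3.7]
rot [ 0.0018 -0.0017  0.0038]
23.1 [-0.175  0.182 -0.402  2.33   1.055  0.278 -1.319] [0.47937291 0.15476478 0.21983496] F [-2.6  0.1 -1.9] w 0.029700765236050784
shift tool mm [0.23 0.18 8.31] F along tool [ 0.6 -3.2  0.4]
rot [ 0.0025 -0.0017  0.0037]
```

```bash
python3 -m inch '[{"dx":0,"dy":0,"dz":2,"rx":0,"ry":0,"rz":0,"hand":1},{"dx":0,"dy":0,"dz":0,"rx":0,"ry":0,"rz":0,"hand":1}]' 110 >/dev/null; python3 chk.py
python3 -m inch '[{"dx":0,"dy":0,"dz":2,"rx":0,"ry":0,"rz":0,"hand":1},{"dx":0,"dy":0,"dz":0,"rx":0,"ry":0,"rz":0,"hand":1}]' 110 >/dev/null; python3 chk.py
python3 -m inch '[{"dx":0,"dy":0,"dz":2,"rx":0,"ry":0,"rz":0,"hand":1},{"dx":0,"dy":0,"dz":0,"rx":0,"ry":0,"rz":0,"hand":1}]' 110 >/dev/null; python3 chk.py
```

```text
23.3 [-0.179  0.187 -0.397  2.33   1.072  0.276 -1.335] [0.48029426 0.15488295 0.21800838] F [-1.5  0.3 -3.7] w 0.029526532907907986
shift tool mm [0.32 0.33 6.26] F along tool [ 0.6 -3.1  2.5]
rot [ 0.0022 -0.0016  0.0036]
23.5 [-0.184  0.192 -0.391  2.33   1.089  0.274 -1.352] [0.48125069 0.15504238 0.21617279] F [ 1.  -0.1 -5.7] w 0.029078716731135518
shift tool mm [0.37 0.43 4.19] F along tool [-0.3 -2.   5.4]
rot [ 0.002  -0.0016  0.0036]
23.7 [-0.188  0.197 -0.386  2.33   1.106  0.272 -1.368] [0.48221496 0.15521641 0.21439024] F [ 2.1  0.4 -7.8] w 0.029413153134687266
shift tool mm [0.4  0.49 2.16] F along tool [ 0.  -2.   7.8]
rot [ 0.0019 -0.0016  0.0036]
```

```bash
python3 -m inch '[{"dx":0,"dy":0,"dz":2,"rx":0,"ry":0,"rz":0,"hand":1},{"dx":0,"dy":0,"dz":0,"rx":0,"ry":0,"rz":0,"hand":1}]' 110 >/dev/null; python3 chk.py
python3 -m inch '[{"dx":0,"dy":0,"dz":2,"rx":0,"ry":0,"rz":0,"hand":1},{"dx":0,"dy":0,"dz":0,"rx":0,"ry":0,"rz":0,"hand":1}]' 110 >/dev/null; python3 chk.py
python3 -m inch '[{"dx":0,"dy":0,"dz":2,"rx":0,"ry":0,"rz":0,"hand":1},{"dx":0,"dy":0,"dz":0,"rx":0,"ry":0,"rz":0,"hand":1}]' 110 >/dev/null; python3 chk.py
```

```text
23.9 [-0.193  0.201 -0.381  2.33   1.123  0.27  -1.385] [0.48318131 0.15544988 0.21264648] F [ 3.8  0.7 -8.8] w 0.02942900027649785
shift tool mm [0.37 0.51 0.15] F along tool [-0.1 -1.   9.5]
rot [ 0.0019 -0.0016  0.0036]
24.1 [-0.197  0.206 -0.377  2.33   1.14   0.268 -1.402] [0.48423313 0.15575395 0.21112828] F [ 0.7 -0.2 -5.3] w 0.029676429729772177
shift tool mm [ 0.28  0.28 -1.71] F along tool [-0.3 -2.1  4.9]
rot [ 0.0023 -0.0017  0.0037]
24.3 [-0.201  0.21  -0.372  2.33   1.158  0.266 -1.419] [0.48527167 0.1560622  0.20967906] F [-6.3 -1.6  5.5] w 0.029617893528372574
shift tool mm [ 0.18  0.01 -3.51] F along tool [-0.3 -2.9 -8. ]
rot [ 0.0029 -0.0018  0.0038]
```

```bash
python3 -m inch '[{"dx":0,"dy":0,"dz":2,"rx":0,"ry":0,"rz":0,"hand":1},{"dx":0,"dy":0,"dz":2,"rx":0,"ry":0,"rz":0,"hand":1},{"dx":0,"dy":0,"dz":2,"rx":0,"ry":0,"rz":0,"hand":1},{"dx":0,"dy":0,"dz":0,"rx":0,"ry":0,"rz":0,"hand":1}]' 110 >/dev/null; python3 chk.py
python3 -m inch '[{"dx":0,"dy":0,"dz":2,"rx":0,"ry":0,"rz":0,"hand":1},{"dx":0,"dy":0,"dz":2,"rx":0,"ry":0,"rz":0,"hand":1},{"dx":0,"dy":0,"dz":0,"rx":0,"ry":0,"rz":0,"hand":1}]' 110 >/dev/null; python3 chk.py
python3 - <<'E'
from h import *
s=bot.observe(); Rt=R.from_euler('xyz',s['tool_rot']).as_matrix(); p=np.array(s['position'])
C=cam("wrist"); im,d=bot.grab_frame("wrist"); save(cv2.resize(im[85:345,140:370],None,fx=2.3,fy=2.3,interpolation=cv2.INTER_CUBIC),"w14.png")
rr,cc=np.mgrid[0:384,0:512]; P=pts("wrist",rr.ravel(),cc.ravel(),d.ravel(),C); Q=(P-p)@Rt
for a,b in [(-.056,-.046),(.004,.016)]:
    k=(np.hypot(Q[:,0],Q[:,1])<.027)&(Q[:,2]>a)&(Q[:,2]<b)&((Q[:,0]>.005)|(a<0)); q=Q[k]; print(np.median(q[:,2]))
E
```

```text
24.7 [-0.213  0.225 -0.358  2.329  1.211  0.261 -1.47 ] [0.48824302 0.15674247 0.20456713] F [-7.  -1.9  7.7] w 0.029327940273086616
shift tool mm [ 0.12 -0.07 -9.46] F along tool [ -0.4  -2.3 -10.3]
rot [ 0.0031 -0.0019  0.0039]
25.0 [-0.22   0.235 -0.35   2.329  1.247  0.258 -1.505] [0.49019678 0.15719996 0.20114865] F [-8.4 -1.4  9.2] w 0.029521430838172946
shift tool mm [  0.08  -0.09 -13.42] F along tool [  0.4  -2.7 -12.2]
rot [ 0.0031 -0.0019  0.0038]
-0.0536330854670827
0.007401488333642321
```

View pics/w14.png

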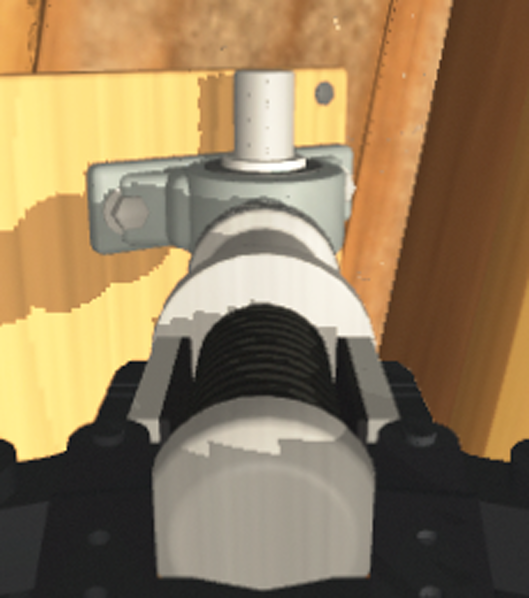

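```bash
python3 -m inch '[{"dx":0,"dy":0,"dz":2,"rx":0,"ry":0,"rz":0,"hand":1},{"dx":0,"dy":0,"dz":2,"rx":0,"ry":0,"rz":0,"hand":1},{"dx":0,"dy":0,"dz":0,"rx":0,"ry":0,"rz":0,"hand":1},{"dx":0,"dy":0,"dz":0,"rx":0,"ry":0,"rz":0,"hand":1}]' 110 >/dev/null; python3 chk.py
python3 -m inch '[{"dx":0,"dy":0,"dz":0,"rx":0,"ry":0,"rz":0,"hand":1},{"dx":0,"dy":0,"dz":0,"rx":0,"ry":0,"rz":0,"hand":1},{"dx":0,"dy":0,"dz":0,"rx":0,"ry":0,"rz":0,"hand":1},{"dx":0,"dy":0,"dz":0,"rx":0,"ry":0,"rz":0,"hand":1},{"dx":0,"dy":0,"dz":0,"rx":0,"ry":0,"rz":0,"hand":1}]' 110 >/dev/null; python3 chk.py
python3 - <<'E'
from h import *
s=bot.observe(); Rt=R.from_euler('xyz',s['tool_rot']).as_matrix(); p=np.array(s['position'])
C=cam("wrist"); im,d=bot.grab_frame("wrist")
rr,cc=np.mgrid[0:384,0:512]; P=pts("wrist",rr.ravel(),cc.ravel(),d.ravel(),C); Q=(P-p)@Rt
for a,b in [(-.058,-.046),(.002,.016)]:
    k=(np.hypot(Q[:,0],Q[:,1])<.027)&(Q[:,2]>a)&(Q[:,2]<b)&((Q[:,0]>.005)|(a<0)); q=Q[k]; print(np.median(q[:,2]))
im,d=bot.grab_frame("scene"); save(cv2.resize(im[150:250,170:270],None,fx=5.9,fy=5.9,interpolation=cv2.INTER_CUBIC),"s15.png")
im,d=bot.grab_frame("top"); save(cv2.resize(im[110:240,110:420],None,fx=2.5,fy=2.5,interpolation=cv2.INTER_CUBIC),"t15.png")
E
```

```text
25.45 [-0.226  0.244 -0.343  2.328  1.283  0.256 -1.539] [0.49211792 0.15763751 0.19784719] F [-8.8 -2.1 10.9] w 0.02971151126489906
shift tool mm [  0.04  -0.15 -17.27] F along tool [ -0.2  -2.3 -14. ]
rot [ 0.0033 -0.002   0.0038]
25.95 [-0.226  0.244 -0.343  2.328  1.283  0.256 -1.539] [0.49211062 0.15760089 0.19789236] F [-8.4 -2.4 10.1] w 0.029241797402973356
shift tool mm [  0.08  -0.17 -17.22] F along tool [ -0.6  -2.4 -13.1]
rot [ 0.0034 -0.0019  0.0039]
-0.053695006119480984
0.007384005032778409
```

View pics/s15.png

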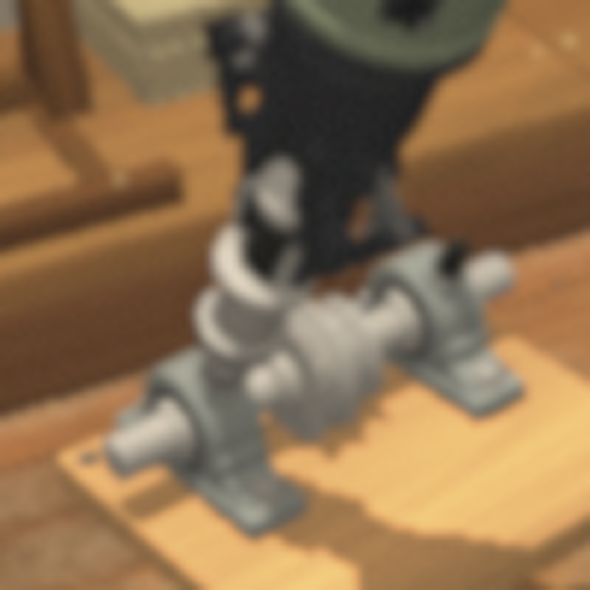

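View pics/t15.png

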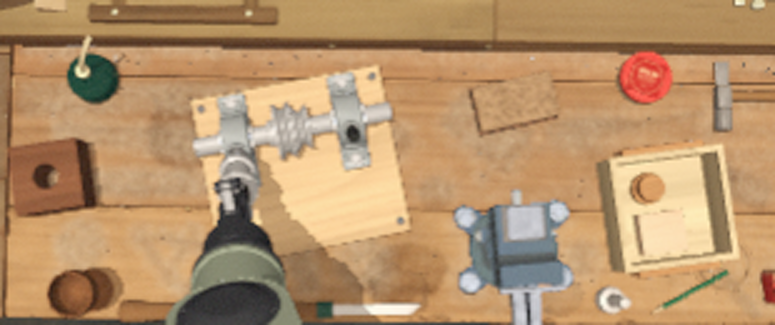

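```bash
python3 -c "
from workcell import bot
bot.job_done(); s=bot.observe(); print(s['clock'],s['force'],s['grip_width'])"
```

```text
the job is handed in; nothing more can be done
the job is handed in; nothing more can be done
```

I cleared both offcuts into the scrap box, snapped the grease gun onto the bare nipple and handed the job in at about 26 s while holding it pressed. The hand-in gives no verdict, so the result rests on my last checks.

**Offcuts:** The last top view shows the block and the stub inside the scrap box.

**Bystanders:** In the same view the oil can, sanding block, wax tin and goblet stand upright where they were.

**Gun on the nipple:**
- **Seating:** The bare nipple is on the bearing at +y. The push force showed the jaws catching, then pulling on, then the pump spring yielding, which I read as the snap. The coupler's seat was not visible, so I did not confirm the snap by eye.
- **Alignment:** The tool's axis was about 0.2 mm and 0.004 rad off the nipple's axis by my measurements.
- **Stroke:** I advanced about 14 mm after the spring began to yield. The push at the end was about 16 to 17 N once the gun's weight is allowed for. Both point to roughly 14 of the 18 mm stroke, but I inferred this and could not read the nozzle joint itself.
- **Grip:** Set to 110 N. The hand flange stayed at the same place in the gripper throughout the push, so the gun did not slip.

**One disagreement:** Overlays in the scene camera sat 1 to 2 pixels off. I took this as blur and calibration error and went by the wrist camera, whose two views of the nipple agreed to within about 0.5 mm.

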